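# Pack the stock for the next job and close the stacking frame

## Robot

A 6-joint arm with a two-finger parallel gripper is mounted at the origin on a cart in front of the work surface, level with it; the furniture and walls round the work are solid. World frame = base frame: x ahead of the robot, y to its left, z up, the work surface at z = 0. Lengths are in m, angles in rad, forces in N, time in s.
With the tool pointing down it reaches from about 0.35 to 0.775 m from the base axis. Payload 7.3 kg.
Tool frame: the origin (TCP) lies between the finger pads; the fingertips stand ahead of it and the grasp point (between the pads) lies 6 mm ahead of it (robot.tip_extent is the x of the fingertips in the tool frame, in m); x points along the fingers, z is the direction in which the jaws open and shut, and the axes are right-handed (so a half turn about x gives the same grasp; the last joint's range is limited). The gripper opens to 92 mm and grips with 3 to 60 N. Pads are 19 mm wide; open, the fingers measure 130 mm over their backs; the gripper's body (75 mm by 190 mm) begins 47 mm behind the grasp point.
Start: joints at [-1.483, 0.342, 1.524, -0, 1.275, -0.146], TCP at [0.122, -0.511, 0.252] pointing down, gripper open.
Joint ranges: [-2.53, 2.53], [-0.77, 2.02], [0.04, 2.7], [-1, 4.14], [0.28, 2.66], [-3.11, 3.11]. Speed limits (rad/s): [2.57, 2.57, 3.14, 3.14, 3.14, 3.14].

## Interface

Orientations are given as [roll, pitch, yaw] about the fixed x, y, z axes, in that order (R = Rz(yaw) Ry(pitch) Rx(roll)).
In Python, from cell import robot gives the robot as it stands. The module is installed in compiled form; this text tells all that it offers.
- The arm moves only by the shell command python3 -m creep 'ROWS' [FORCE]. ROWS is JSON, a list of rows, each an object with "translation": the shift along the tool's x, y, z in m, a list of three; "twist": the turn, a rotation vector about the tool's x, y, z in rad, a list of three; "hand": the opening in per cent of the stroke, from 0 (shut) to 100 (fully open). A call has 1 to 5 rows; each row is the pose to reach, as a shift and turn from the pose measured when the call began, along the tool's axes at that moment; what a row does not reach only later rows make up. A row lasts 1/10 s, in which the tool goes at most 50 mm and 8.59 degrees, less where a joint would pass 70% of its speed; a pose out of reach is approached as far as the arm can. A call with a gripper value outside its range is refused whole. The fingers move at their own pace and stop on an object; FORCE is the grip in N (left out, the last holds). Time passes only in rows, so rows that repeat a pose let the fingers close. It gives the time, the measured TCP pose, the force and the opening at its end, in the units of the state.
- robot.observe(): the state, without advancing time (a new reading comes with each control period).
- robot.read_camera(name): name is "side" or "top"; returns the picture (384x512x3 uint8, blue, green, red); there is no depth.
- robot.calibration(name): a dict with "intrinsics" (3x3 intrinsics, pixels), "cam_to_world" (4x4, takes a point from camera to world coordinates). Camera axes: x right, y up, looking along -z (the intrinsics and any distortion apply to the point x, -y, -z); pixel columns grow to the right and rows downward; lengths in m; the calibration is good to about 2 mm. A picture is of the moment at which its call begins. calibration takes no time and is no camera call.
- robot.hand_in(): hands the job in, once; it reports no verdict.
The state is a dict: "time": time; "qpos": joint angles; "qvel": joint speeds; "joint_efforts": joint torques, N m; "tool_pos": TCP position; "tool_rot": TCP orientation; "contact_force": force on the tool from outside, world axes, zero at the start; "torque": the same for the moment, N m; "opening": finger opening in m.
Only numpy, scipy, OpenCV 4.12 (cv2) and the standard library are available. Lean on these libraries where they do the work, as an engineer would, in place of code of your own. Each camera call takes 0.05 s, during which the arm holds its last target. There are 200 camera calls.

## Task

Put the stock for the next job away: lay the wooden block in the rectangular nest of the blue frame base, and only then stack the blue top frame over it with all four posts fully down in the corner sockets. Also lay the steel tube in the long green tray and the black tape roll flat in the round orange dish, each fully inside the rim (before or after the frame, as you like). Let go of everything and leave the marker, the big nut and the spray can where they are.

Things in the scene. Friction and masses are not known exactly. Their poses are not given: they have to be found in the camera images.
- block: Loose brown wooden block with drilled holes, 42 x 110 x 30 mm (x, y, z), lying flat, about 0.1 kg. Origin at the centre of its underside; y along its length, z up.
- tube: Loose cut piece of grey steel tube, 25 mm across and 130 mm long, lying flat; it does not roll. Origin at the centre of its underside; y along its length, z up.
- tape: Loose small black roll of tape lying flat, about 50 mm across, 19 mm high. Origin at the centre of its underside; z up. Its hole is solid: grasp it across the outside.
- frame_top: Loose blue top frame, 0.35 kg, on 4 steel posts 12 mm thick with tapered feet, at x = +-45, y = +-62 mm, ending at z = 0. Ring of bars on them, 102 x 136 mm, z = 52 to 62 mm. Black carrying bar along y over the middle, 14 mm wide (x), y = -67 to 67, z = 81 to 95 mm, free below between its uprights at y = +-62 mm. Origin midway between the feet; z up. Either way round fits.
- frame_base: Blue frame base, fixed, 116 x 150 mm (x, y); origin at the centre of its underside, z up. Deck (floor of nest and sockets) at z = 8 mm. Nest in the middle: 58 x 126 mm inside, dark floor, steel rim to z = 14 mm. Four square sockets at x = +-45, y = +-62 mm, 18 mm inside, 26 outside, open above, tops at z = 28 mm. With the top frame home its origin is 8 mm above this one.
- tube_tray: Long green tray, fixed to the bench, 53 x 158 mm outside, 41 x 146 mm inside (x, y), dark floor at z = 5 mm, rim to z = 11 mm. Origin at the centre of its underside; y along its length, z up.
- tape_dish: Round orange dish, fixed to the bench, 82 mm outside, 72 mm inside, dark floor at z = 5 mm, rim to z = 10 mm. Origin at the centre of its underside; z up.
- marker: Bystander: white marker pen with a blue cap, 16 x 132 x 16 mm (x, y, z), lying between the holders; leave alone. Origin at the centre of its underside, y along its length.
- nut: Bystander: big bright steel nut lying flat, 31 x 35 x 14 mm, between the holders; leave alone. Origin at the centre of its underside.
- can: Bystander: spray can with grey body, green foot and black cap, 63 mm across, 203 mm tall, standing at the back; leave alone. Origin at the centre of its underside.
Things that resemble listed ones, but are neither listed nor needed, are in the scene too. Several things have the shape of the tape; the one meant has the colours described above.

How it is judged:
On the way, in this order (a step that is already met when the one before it is completed fails the run):
1. the wooden block lies in the nest of the frame base, let go (horizontal distance between block and frame_base below 0.014 m and z of block in the frame of frame_base between 0.005 and 0.011 m and angle between block's own z axis and vertical below 0.06 rad and angle between the y axis of block and the y axis of frame_base, either way round below 0.25 rad and linear speed of block below 0.02 m/s and contact force between the fingers and block below 0.1 N), for 0.2 s.
2. the top frame is socketed in the base over the block (horizontal distance between block and frame_base below 0.014 m and z of block in the frame of frame_base between 0.005 and 0.011 m and angle between each of block, frame_top's own z axis and vertical below 0.06 rad and angle between the y axis of block and the y axis of frame_base, either way round below 0.25 rad and horizontal distance between frame_top and frame_base below 0.007 m and z of frame_top in the frame of frame_base between 0.005 and 0.011 m and angle between the y axis of frame_top and the y axis of frame_base, either way round below 0.12 rad), for 0.2 s.
At the end, for the whole second after the job is handed in: Block flat in the nest (within 14 mm, 0.25 rad), top frame socketed over it (7 mm, 0.12 rad), tube flat in the green tray (14 mm, 0.25 rad), tape flat in the dish (15 mm), heights within 3 mm, tilts under 0.06 rad; all four let go and at rest. The block went in before the top frame (all of step 2 and horizontal distance between tube and tube_tray below 0.014 m and z of tube in the frame of tube_tray between 0.002 and 0.008 m and angle between each of tube, tape's own z axis and vertical below 0.06 rad and angle between the y axis of tube and the y axis of tube_tray, either way round below 0.25 rad and horizontal distance between tape and tape_dish below 0.015 m and z of tape in the frame of tape_dish between 0.002 and 0.008 m and linear speed of each of block, frame_top, tube, tape below 0.02 m/s); the robot touches nothing.
It fails at once if the marker is moved by more than 30 mm or tipped over (distance of marker from where it was at the start of the episode above 0.03 m or angle between marker's own z axis and vertical above 0.6 rad).
It fails at once if the nut is moved by more than 30 mm or tipped over (distance of nut from where it was at the start of the episode above 0.03 m or angle between nut's own z axis and vertical above 0.6 rad).
It fails at once if the spray can is moved by more than 30 mm or tipped over (distance of can from where it was at the start of the episode above 0.03 m or angle between can's own z axis and vertical above 0.6 rad).
It also fails if it takes over 102 s, if anything falls off the work surface, if the arm or the gripper's body presses on something with over 40 N, if the wrist force passes 120 N, or if a joint passes its speed limit or range.

## Working session

There is one attempt and no reset: what is moved stays moved. The work goes in short steps, Python scripts to look and compute and a shell command to move; the robot and the scene stay as the last step left them, time stands still between calls to the robot, and variables do not carry over. Pictures are saved under pics/ and viewed, about 12 in all and at most 16, crops included, and the job is handed in when it is done.

```bash
mkdir -p pics; ls; python3 - <<'E'
from cell import robot
import cv2,numpy as np
for n in("top","side"):
    cv2.imwrite(f"pics/{n}0.png",robot.read_camera(n)); c=robot.calibration(n); print(n,{k:np.round(v,4).tolist() if not isinstance(v,str) else v for k,v in c.items()})
s=robot.observe(); print(s, robot.tip_extent)
E
```

```text
pics
top {'intrinsics': [[412.8187, 0.0, 263.4434], [0.0, 412.8187, 185.404], [0.0, 0.0, 1.0]], 'cam_to_world': [[-0.0129, 0.9899, -0.1412, 0.4643], [-0.9999, -0.0121, 0.0065, 0.0251], [0.0047, 0.1413, 0.99, 1.0754], [0.0, 0.0, 0.0, 1.0]]}
side {'intrinsics': [[395.2671, 0.0, 249.48], [0.0, 395.2671, 192.3661], [0.0, 0.0, 1.0]], 'cam_to_world': [[-0.0849, 0.6084, -0.7891, -0.2428], [-0.9963, -0.0401, 0.0763, 0.084], [0.0148, 0.7926, 0.6095, 0.6778], [0.0, 0.0, 0.0, 1.0]]}
{'time': 0.1, 'qpos': array([-1.48294750e+00,  3.42646083e-01,  1.52489610e+00, -5.73760386e-06,
        1.27541619e+00, -1.46013355e-01]), 'qvel': array([-0.00153053, -0.00277954, -0.00254024, -0.00122608, -0.00013783,
        0.00035799]), 'joint_efforts': array([ 1.60410560e-03, -4.32005382e+01, -2.44694173e+01,  7.19699822e-02,
        5.26016566e-02, -4.81631332e-05]), 'tool_pos': array([ 0.12164615, -0.51038029,  0.25112692]), 'tool_rot': array([2.99959683, 1.5694306 , 1.66266435]), 'contact_force': array([ 0.92589412, -0.09434632, -0.04500368]), 'torque': array([-0.0215899 , -0.01881821, -0.02827357]), 'opening': 0.09169970428325581} 0.025
```

View pics/top0.png

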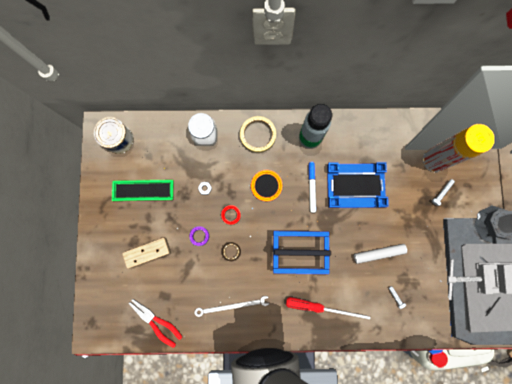

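View pics/side0.png

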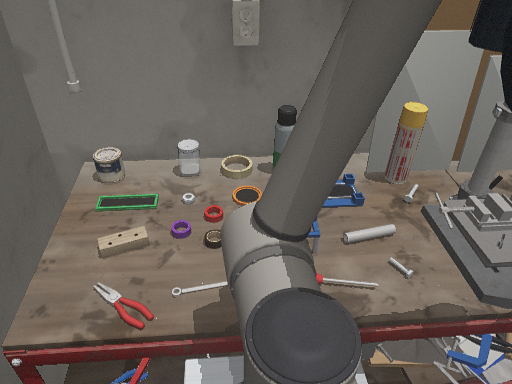

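The tape candidates in the top view are rolls at (231,252) dark, (231,215) red, (199,236) purple and (258,134) tan. The dark one at (231,252) fits best. The block is at (146,252), the tube at (380,254) rather than the bolts at (444,192) and (398,297), the top frame at (301,252), the base at (357,185), the tray at (143,190) and the dish at (266,185). The side view is partly hidden by the arm. Next I check the tape in a crop and measure.

```bash
cat > h.py <<'E'
import cv2,numpy as np
from cell import robot
from scipy.spatial.transform import Rotation as R
def ray(n,uv,z):
    c=robot.calibration(n);K=np.array(c["intrinsics"]);T=np.array(c["cam_to_world"])
    uv=np.atleast_2d(uv).astype(float)
    d=np.c_[(uv[:,0]-K[0,2])/K[0,0],-(uv[:,1]-K[1,2])/K[1,1],-np.ones(len(uv))]@T[:3,:3].T
    o=T[:3,3]; return (o+d*((z-o[2])/d[:,2])[:,None])[:,:2]
def blob(im,box,f,k=3):
    x0,y0,x1,y1=box; m=np.zeros(im.shape[:2],np.uint8)
    hsv=cv2.cvtColor(im,cv2.COLOR_BGR2HSV).astype(int)
    m[y0:y1,x0:x1]=f(hsv[...,0],hsv[...,1],hsv[...,2])[y0:y1,x0:x1]*255
    if k: m=cv2.morphologyEx(m,cv2.MORPH_CLOSE,np.ones((k,k)))
    cs,_=cv2.findContours(m,cv2.RETR_EXTERNAL,cv2.CHAIN_APPROX_NONE)
    return max(cs,key=cv2.contourArea)[:,0,:],m
def rect(n,c,z):
    # outline pixel centres on plane z -> centre, (long,short) size, yaw of long axis
    p=ray(n,c,z); (cx,cy),(w,h),a=cv2.minAreaRect((p*1000).astype(np.float32)); a=np.radians(a)
    if w<h: w,h,a=h,w,a+np.pi/2
    a=(a+np.pi/2)%np.pi-np.pi/2
    return np.round([cx,cy,w,h],1),round(np.degrees(a),1)
E
python3 - <<'E'
from h import *
im=cv2.imread("pics/top0.png")
blue=lambda h,s,v:(h>100)&(h<120)&(s>140)&(v>70)
def show(t,c,z): print(t,rect("top",c,z),"n",len(c),cv2.boundingRect(c))
c,_=blob(im,(320,155,392,215),blue,5);show("base z28",c,.028);show("base z20",c,.02)
c,_=blob(im,(262,222,338,282),blue,9);show("top z62",c,.062)
c,_=blob(im,(105,170,182,210),lambda h,s,v:(h>50)&(h<85)&(s>120));show("tray",c,.011)
c,_=blob(im,(245,165,288,207),lambda h,s,v:(h>5)&(h<25)&(s>200)&(v>150));show("dish",c,.010)
e=cv2.fitEllipse(c);print(e,ray("top",e[0],.010))
print("block px",im[250,135],"bench",im[225,150],"tube",im[254,380])
c,_=blob(im,(110,228,180,275),lambda h,s,v:(v>165)&(s>40));show("block",c,.03)
c,_=blob(im,(345,235,415,270),lambda h,s,v:(s<40)&(v>110));show("tube",c,.0125)
c,_=blob(im,(216,238,246,268),lambda h,s,v:v<80,5);show("tape",c,.019);print(cv2.fitEllipse(c),ray("top",cv2.fitEllipse(c)[0],.019))
a=cv2.resize(im[165:285,100:260],None,fx=4,fy=4,interpolation=cv2.INTER_CUBIC);cv2.imwrite("pics/c1.png",a)
a=cv2.resize(im[150:285,260:420],None,fx=4,fy=4,interpolation=cv2.INTER_CUBIC);cv2.imwrite("pics/c2.png",a)
E
```

```text
base z28 (array([ 612.3, -222.1,  150.9,  114.1]), np.float64(89.3)) n 200 (328, 163, 60, 45)
base z20 (array([ 613.4, -224. ,  152.1,  114.9]), np.float64(89.3)) n 200 (328, 163, 60, 45)
top z62 (array([445. , -69.7, 134.3, 100.7]), np.float64(89.1)) n 190 (273, 231, 56, 43)
tray (array([608. , 333.2, 159.3,  52.4]), np.float64(89.3)) n 157 (111, 180, 63, 21)
dish (array([616.1,  11.5,  78.3,  76.4]), np.float64(89.3)) n 86 (251, 171, 31, 30)
((266.0728759765625, 185.3556671142578), (29.541231155395508, 30.04138946533203), 78.39092254638672) [[0.61633512 0.011311  ]]
block px [192 232 246] bench [117 144 167] tube [251 251 251]
block (array([452. , 316.7, 173. , 113.5]), np.float64(89.2)) n 327 (110, 228, 70, 47)
tube (array([ 437.9, -277.7,  134.5,   25.4]), np.float64(-79.7)) n 115 (355, 244, 52, 20)
tape (array([431.4, 118.4,  12.6,   3. ]), np.float64(53.0)) n 9 (223, 256, 5, 4)
((224.869140625, 257.6944580078125), (1.8543198108673096, 4.685842037200928), 125.18826293945312) [[0.43213176 0.11784346]]
```

View pics/c1.png

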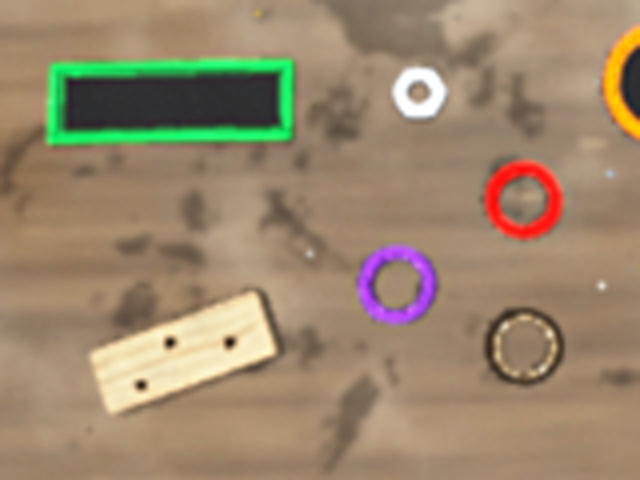

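View pics/c2.png

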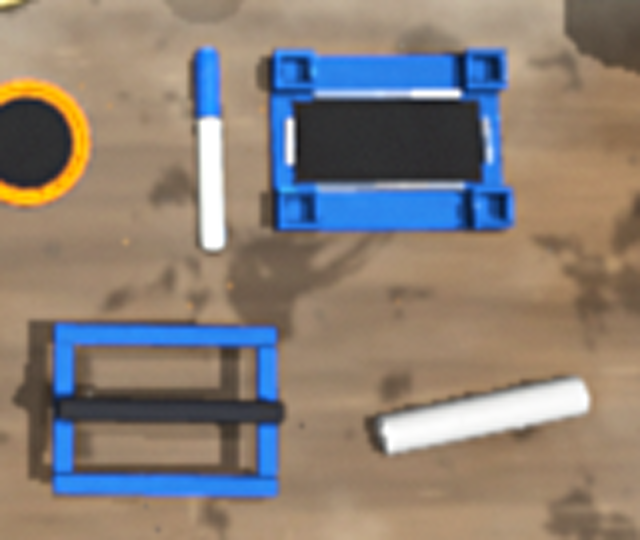

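The c1 crop confirms the tape: a roll with a dark outer wall at crop (525,346), i.e. pixel (231,251). The red and purple rings are decoys. The c2 crop shows the socket centres at crop (294,70), (485,68), (297,209) and (490,209). Next I refine these and write a planner.

```bash
cat >> h.py <<'E'
def plan(xyz,jaw=None):
    """tool-frame shift + twist to TCP xyz (m), tool down, jaw axis yaw (deg, mod 180)"""
    s=robot.observe(); Rm=R.from_euler("xyz",s["tool_rot"]); M=Rm.as_matrix()
    cur=np.degrees(np.arctan2(M[1,2],M[0,2]))
    j=cur if jaw is None else jaw
    j=cur+((j-cur+90)%180-90); a=np.radians(j)
    z=np.array([np.cos(a),np.sin(a),0]);x=np.array([0,0,-1.]);T=np.c_[x,np.cross(z,x),z]
    w=(Rm.inv()*R.from_matrix(T)).as_rotvec(); d=M.T@(np.array(xyz)-s["tool_pos"])
    print("t",round(s["time"],2),"pos",s["tool_pos"].round(4),"jaw",round(cur,1),"tool y yaw",round(np.degrees(np.arctan2(M[1,1],M[0,1])),1),"q",s["qpos"].round(2),"F",s["contact_force"].round(1),"open",round(s["opening"],4))
    print("  -> shift",d.round(4),"twist",w.round(3),"rows",max(np.linalg.norm(d)/.05,np.linalg.norm(w)/.15).round(1))
E
python3 - <<'E'
from h import *
im=cv2.imread("pics/top0.png")
def show(t,c,z): print(t,rect("top",c,z),"n",len(c),cv2.boundingRect(c))
c,_=blob(im,(110,228,180,275),lambda h,s,v:(v>195));show("block",c,.03)
s=np.array([(294,70),(485,68),(490,209),(297,209)]);uv=(s+.5)/4-.5+[260,150]
p=ray("top",uv,.028)*1000;print("sockets",p.round(1).tolist(),p.mean(0).round(1),"lens",[np.linalg.norm(p[i]-p[i-1]).round(1) for i in range(4)])
c,m=blob(im,(334,168,384,204),lambda h,s,v:(v<60),3);show("nest floor",c,.008)
c,m=blob(im,(108,176,182,206),lambda h,s,v:(v<70),3);show("tray floor",c,.005)
c,m=blob(im,(250,170,284,202),lambda h,s,v:(v<70),3);print("dish floor",ray("top",cv2.minEnclosingCircle(c)[0],.005),rect("top",c,.005))
print("tape",ray("top",(np.array([525,346])+.5)/4-.5+[100,165],.019))
for n,uv,z in(("nut",(204,187.5),.014),("marker a",(311,163),.012),("marker b",(313,211),.012),("can base",(312,145),0),("can top",(320,110),.203),("purple",(199,236),.019),("red",(230.5,214.5),.019)):print(n,ray("top",uv,z).round(3))
print("tube pick");plan((.438,-.278,.25),10.3+90-90)
plan((.438,-.278,.25),-79.7+90)
E
```

```text
block (array([447.2, 316.2, 110.5,  41.9]), np.float64(-70.2)) n 112 (122, 238, 47, 31)
sockets [[659.2, -162.2], [659.0, -285.7], [567.6, -284.0], [569.1, -160.8]] [ 613.7 -223.2] lens [np.float64(90.1), np.float64(123.5), np.float64(91.5), np.float64(123.2)]
nest floor (array([ 616.1, -226.1,  120.8,   50.2]), np.float64(89.3)) n 125 (334, 175, 47, 20)
tray floor (array([608.5, 332.9, 135.8,  31.2]), np.float64(-88.9)) n 125 (117, 184, 53, 13)
dish floor [[0.61781184 0.01097511]] (array([616.8,  10.1,  55.6,  55. ]), np.float64(-0.6))
tape [[0.44829313 0.10268047]]
nut [[0.612 0.172]]
marker a [[ 0.674 -0.107]]
marker b [[ 0.548 -0.109]]
can base [[ 0.725 -0.113]]
can top [[ 0.754 -0.107]]
purple [[0.487 0.183]]
red [[0.541 0.103]]
tube pick
t 0.1 pos [ 0.1216 -0.5104  0.2511] jaw -76.6 tool y yaw 13.4 q [-1.48  0.34  1.52 -0.    1.28 -0.15] F [ 0.9 -0.1 -0. ] open 0.0917
  -> shift [ 0.0014  0.3616 -0.1527] twist [-1.517e+00 -1.000e-03 -1.000e-03] rows 10.1
t 0.1 pos [ 0.1216 -0.5104  0.2511] jaw -76.6 tool y yaw 13.4 q [-1.48  0.34  1.52 -0.    1.28 -0.15] F [ 0.9 -0.1 -0. ] open 0.0917
  -> shift [ 0.0014  0.3616 -0.1527] twist [-1.517e+00 -1.000e-03 -1.000e-03] rows 10.1
```

```bash
python3 -m creep '[{"translation":[0,0.05,-0.02],"twist":[0,0,0],"hand":100},{"translation":[0,0.09,-0.038],"twist":[0,0,0],"hand":100},{"translation":[0,0.135,-0.057],"twist":[0,0,0],"hand":100},{"translation":[0,0.18,-0.076],"twist":[0,0,0],"hand":100},{"translation":[0,0.2,-0.085],"twist":[0,0,0],"hand":100}]' 30
python3 -m creep '[{"translation":[0,0.045,-0.02],"twist":[-0.14,0,0],"hand":100},{"translation":[0,0.09,-0.038],"twist":[-0.28,0,0],"hand":100},{"translation":[0,0.135,-0.057],"twist":[-0.42,0,0],"hand":100},{"translation":[0,0.16,-0.067],"twist":[-0.56,0,0],"hand":100},{"translation":[0,0.16,-0.067],"twist":[-0.7,0,0],"hand":100}]'
python3 -m creep '[{"translation":[0,0,0],"twist":[-0.15,0,0],"hand":100},{"translation":[0,0,0],"twist":[-0.3,0,0],"hand":100},{"translation":[0,0,0],"twist":[-0.45,0,0],"hand":100},{"translation":[0,0,0],"twist":[-0.6,0,0],"hand":100},{"translation":[0,0,0],"twist":[-0.75,0,0],"hand":100}]'
python3 -c "
from h import *
plan((.438,-.278,.12),10.3)"
```

```text
time: 0.6
tool_pos: [0.2988, -0.3787, 0.2511]
tool_rot: [2.798, 1.568, 1.464]
contact_force: [0.1, -0.0, -0.6]
opening: 0.0915
time: 1.1
tool_pos: [0.441, -0.2735, 0.2509]
tool_rot: [2.085, 1.567, 1.461]
contact_force: [-0.6, -0.4, 0.7]
opening: 0.0918
time: 1.6
tool_pos: [0.4409, -0.2733, 0.2505]
tool_rot: [1.516, 1.566, 1.638]
contact_force: [0.0, -0.2, -0.8]
opening: 0.0917
t 1.6 pos [ 0.4409 -0.2733  0.2505] jaw 7.0 tool y yaw 97.0 q [-0.7   0.33  1.54  0.    1.27 -0.83] F [ 0.  -0.2 -0.8] open 0.0917
  -> shift [ 0.1305 -0.0049 -0.0034] twist [-0.058  0.    -0.004] rows 2.6
```

```bash
python3 -m creep '[{"translation":[0.04,-0.005,-0.0034],"twist":[-0.058,0,0],"hand":100},{"translation":[0.08,-0.005,-0.0034],"twist":[-0.058,0,0],"hand":100},{"translation":[0.12,-0.005,-0.0034],"twist":[-0.058,0,-0.004],"hand":100},{"translation":[0.15,-0.005,-0.0034],"twist":[-0.058,0,-0.004],"hand":100},{"translation":[0.15,-0.005,-0.0034],"twist":[-0.058,0,-0.004],"hand":100}]' 
python3 - <<'E'
from h import *
plan((.438,-.278,.034),10.3)
im=robot.read_camera("side");cv2.imwrite("pics/s1.png",im)
im=robot.read_camera("top");cv2.imwrite("pics/t1.png",cv2.resize(im[200:300,300:440],None,fx=4,fy=4))
E
```

```text
time: 2.1
tool_pos: [0.4358, -0.2761, 0.0966]
tool_rot: [2.192, 1.562, 2.372]
contact_force: [0.3, -0.4, 1.3]
opening: 0.0917
t 2.1 pos [ 0.4358 -0.2761  0.0966] jaw 10.3 tool y yaw 100.3 q [-0.71  0.51  1.74  0.    0.9  -0.89] F [ 0.3 -0.4  1.3] open 0.0917
  -> shift [ 0.0625 -0.0027  0.0022] twist [ 0.    -0.005 -0.007] rows 1.3
```

View pics/t1.png

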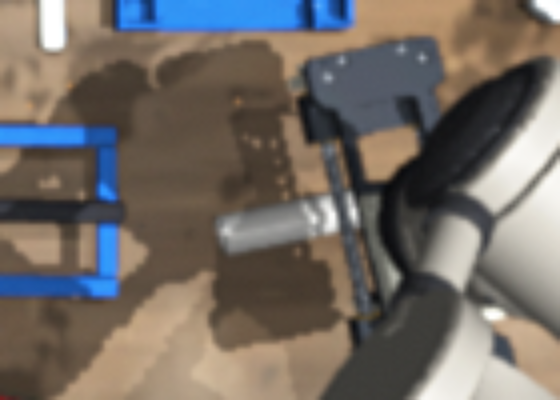

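The crop shows the gripper straddling the tube, with the tube's visible end at crop (220,235). I go down, close and lift.

```bash
python3 -m creep '[{"translation":[0.03,-0.0027,0.0022],"twist":[0,-0.005,-0.007],"hand":100},{"translation":[0.0625,-0.0027,0.0022],"twist":[0,-0.005,-0.007],"hand":100},{"translation":[0.0625,-0.0027,0.0022],"twist":[0,-0.005,-0.007],"hand":100},{"translation":[0.0625,-0.0027,0.0022],"twist":[0,-0.005,-0.007],"hand":0},{"translation":[0.0625,-0.0027,0.0022],"twist":[0,-0.005,-0.007],"hand":0}]' 30
python3 -m creep '[{"translation":[0,0,0],"twist":[0,0,0],"hand":0},{"translation":[0,0,0],"twist":[0,0,0],"hand":0},{"translation":[0,0,0],"twist":[0,0,0],"hand":0},{"translation":[0,0,0],"twist":[0,0,0],"hand":0},{"translation":[0,0,0],"twist":[0,0,0],"hand":0}]' 30
python3 -m creep '[{"translation":[-0.03,0,0],"twist":[0,0,0],"hand":0},{"translation":[-0.06,0,0],"twist":[0,0,0],"hand":0},{"translation":[-0.1,0,0],"twist":[0,0,0],"hand":0},{"translation":[-0.14,0,0],"twist":[0,0,0],"hand":0},{"translation":[-0.14,0,0],"twist":[0,0,0],"hand":0}]'
python3 -c "
from h import *
plan((.608,.333,.18),0)"
```

```text
time: 2.7
tool_pos: [0.442, -0.2813, 0.0405]
tool_rot: [-0.887, 1.559, -0.707]
contact_force: [0.4, 0.2, -0.8]
opening: 0.0801
time: 3.2
tool_pos: [0.442, -0.2813, 0.0406]
tool_rot: [-0.889, 1.559, -0.709]
contact_force: [0.3, -0.4, -0.2]
opening: 0.0403
time: 3.7
tool_pos: [0.4428, -0.2819, 0.1858]
tool_rot: [-0.891, 1.549, -0.711]
contact_force: [0.8, -0.6, 0.5]
opening: 0.0018
t 3.7 pos [ 0.4428 -0.2819  0.1858] jaw 10.3 tool y yaw 100.3 q [-0.71  0.39  1.64  0.    1.08 -0.89] F [ 0.8 -0.6  0.5] open 0.0018
  -> shift [-2.000e-04  5.754e-01  2.726e-01] twist [0.18  0.015 0.016] rows 12.7
```

The fingers close at about 0.08 m/s, so I lifted too soon. I re-measure the tube while opening again.

```bash
python3 -m creep '[{"translation":[0,0,0],"twist":[0,0.015,0.016],"hand":60},{"translation":[0,0.1,0],"twist":[0,0.015,0.016],"hand":60},{"translation":[0,0.15,0],"twist":[0,0.015,0.016],"hand":60},{"translation":[0,0.15,0],"twist":[0,0.015,0.016],"hand":60},{"translation":[0,0.15,0],"twist":[0,0.015,0.016],"hand":60}]' 30
python3 - <<'E'
from h import *
im=robot.read_camera("top");cv2.imwrite("pics/t2.png",im)
hs=lambda h,s,v:(s<50)&(v>100)
c,_=blob(im,(340,232,420,272),hs);print(rect("top",c,.0125),cv2.boundingRect(c))
plan((.438,-.278,.1),10.3)
for i in range(3): robot.read_camera("top"); print(robot.observe()["tool_pos"].round(4))
E
```

```text
time: 4.2
tool_pos: [0.4135, -0.1293, 0.1822]
tool_rot: [2.55, 1.565, 2.734]
contact_force: [0.6, 0.0, 1.0]
opening: 0.0374
(array([ 442.8, -263.3,  180.2,   98. ]), np.float64(89.2)) (340, 232, 72, 40)
t 4.25 pos [ 0.415  -0.1318  0.1827] jaw 10.5 tool y yaw 100.5 q [-0.48  0.26  1.86 -0.    1.03 -0.67] F [ 0.8 -0.9 -0.3] open 0.0416
  -> shift [ 0.0827 -0.148  -0.0039] twist [ 0.004 -0.003 -0.   ] rows 3.4
[ 0.4158 -0.1334  0.183 ]
[ 0.4162 -0.1345  0.1831]
[ 0.4163 -0.135   0.1831]
```

View pics/t2.png

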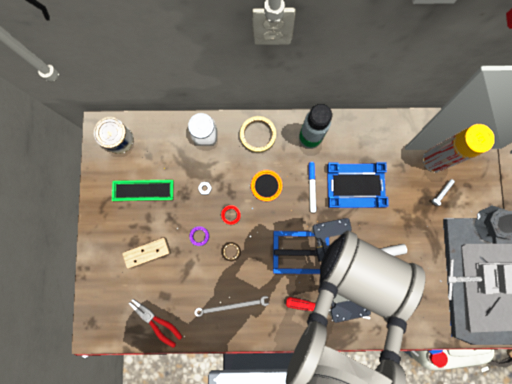

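```bash
python3 - <<'E'
from h import *
a=cv2.imread("pics/top0.png");b=cv2.imread("pics/t2.png")
for im in(a,b):
    h=cv2.cvtColor(im,cv2.COLOR_BGR2HSV).astype(int); m=(h[...,1]<40)&(h[...,2]>170)
    for col in(392,396,400,404): print(col,np.where(m[238:268,col])[0]+238,end=";")
    print([np.where(m[r,388:420])[0].max()+388 for r in (246,249,252)])
plan((.438,-.278,.08),10.3)
E
```

```text
392 [247 248 249 250 251 252 253 254 255];396 [246 247 248 249 250 251 252 253 254];400 [245 246 247 248 249 250 251 252 253 254];404 [245 246 247 248 249 250 251 252 253];[np.int64(405), np.int64(406), np.int64(406)]
392 [247 248 249 250 251 252 253 254 260 261 262 263 264 265 266 267];396 [246 247 248 249 250 251 252 253 254 255 262 263 264 265 266 267];400 [245 246 247 248 249 250 251 252 253 254 265 266 267];404 [244 245 246 247 248 249 250 251 252 253 267];[np.int64(405), np.int64(406), np.int64(406)]
t 4.4 pos [ 0.4163 -0.135   0.1831] jaw 10.3 tool y yaw 100.3 q [-0.49  0.26  1.85 -0.    1.03 -0.67] F [0.2 0.8 0.4] open 0.0528
  -> shift [ 0.1033 -0.1444 -0.0041] twist [-0.    -0.001  0.001] rows 3.6
```

The t2 picture shows the tube where it was, its end at pixel (406,249). I go back over it, let the arm settle, then do the fine descent.

```bash
python3 -m creep '[{"translation":[0,-0.04,-0.002],"twist":[0,0,0],"hand":75},{"translation":[0,-0.08,-0.004],"twist":[0,0,0],"hand":75},{"translation":[0.0,-0.115,-0.004],"twist":[0,0,0],"hand":75},{"translation":[0.02,-0.144,-0.004],"twist":[0,0,0],"hand":75},{"translation":[0.04,-0.144,-0.004],"twist":[0,0,0],"hand":75}]'
python3 -m creep '[{"translation":[0.02,0,0],"twist":[0,0,0],"hand":75},{"translation":[0.04,0,0],"twist":[0,0,0],"hand":75},{"translation":[0.055,0,0],"twist":[0,0,0],"hand":75},{"translation":[0.055,0,0],"twist":[0,0,0],"hand":75},{"translation":[0.055,0,0],"twist":[0,0,0],"hand":75}]'
python3 -c "
from h import *
plan((.438,-.278,.034),10.3)"
```

```text
time: 4.9
tool_pos: [0.4387, -0.2829, 0.1426]
tool_rot: [-1.423, 1.566, -1.248]
contact_force: [-0.2, 0.8, 0.3]
opening: 0.0688
time: 5.4
tool_pos: [0.4387, -0.2842, 0.0875]
tool_rot: [-1.485, 1.566, -1.312]
contact_force: [0.3, 0.6, 0.1]
opening: 0.0688
t 5.4 pos [ 0.4387 -0.2842  0.0875] jaw 9.9 tool y yaw 99.9 q [-0.72  0.53  1.74 -0.    0.87 -0.89] F [0.3 0.6 0.1] open 0.0688
  -> shift [0.0534 0.0065 0.0004] twist [-0.006  0.     0.004] rows 1.1
```

```bash
python3 -m creep '[{"translation":[0.015,0.0065,0],"twist":[-0.006,0,0.004],"hand":75},{"translation":[0.03,0.0065,0],"twist":[-0.006,0,0.004],"hand":75},{"translation":[0.045,0.0065,0],"twist":[-0.006,0,0.004],"hand":75},{"translation":[0.053,0.0065,0],"twist":[-0.006,0,0.004],"hand":75},{"translation":[0.053,0.0065,0],"twist":[-0.006,0,0.004],"hand":0}]' 30
python3 -m creep '[{"translation":[0,0,0],"twist":[0,0,0],"hand":0},{"translation":[0,0,0],"twist":[0,0,0],"hand":0},{"translation":[0,0,0],"twist":[0,0,0],"hand":0},{"translation":[0,0,0],"twist":[0,0,0],"hand":0},{"translation":[0,0,0],"twist":[0,0,0],"hand":0}]' 30
python3 -m creep '[{"translation":[0,0,0],"twist":[0,0,0],"hand":0},{"translation":[0,0,0],"twist":[0,0,0],"hand":0},{"translation":[0,0,0],"twist":[0,0,0],"hand":0}]' 30
python3 -c "
from h import *
plan((.438,-.278,.034),10.3)"
```

```text
time: 5.9
tool_pos: [0.4375, -0.2783, 0.0342]
tool_rot: [-1.372, 1.571, -1.193]
contact_force: [0.8, -0.6, -0.7]
opening: 0.0643
time: 6.4
tool_pos: [0.4375, -0.2783, 0.0345]
tool_rot: [-1.257, 1.57, -1.078]
contact_force: [-0.6, -0.1, 0.8]
opening: 0.0251
time: 6.7
tool_pos: [0.4375, -0.2783, 0.0345]
tool_rot: [-1.383, 1.571, -1.203]
contact_force: [-0.2, 0.7, 0.0]
opening: 0.0248
t 6.7 pos [ 0.4375 -0.2783  0.0345] jaw 10.3 tool y yaw 100.3 q [-0.71  0.61  1.79 -0.    0.74 -0.89] F [-0.2  0.7  0. ] open 0.0248
  -> shift [0.0005 0.0002 0.0005] twist [-0.  0.  0.] rows 0.0
```

```bash
python3 -m creep '[{"translation":[-0.03,0,0],"twist":[0,0,0],"hand":0},{"translation":[-0.07,0,0],"twist":[0,0,0],"hand":0},{"translation":[-0.11,0,0],"twist":[0,0,0],"hand":0},{"translation":[-0.145,0.02,0.01],"twist":[0,0,0],"hand":0},{"translation":[-0.145,0.05,0.024],"twist":[0,0,0],"hand":0}]' 
python3 -m creep '[{"translation":[0,0.04,0.018],"twist":[0.03,0,0],"hand":0},{"translation":[0,0.08,0.037],"twist":[0.06,0,0],"hand":0},{"translation":[0,0.12,0.056],"twist":[0.1,0,0],"hand":0},{"translation":[0,0.16,0.075],"twist":[0.13,0,0],"hand":0},{"translation":[0,0.2,0.094],"twist":[0.16,0,0],"hand":0}]' 
python3 -c "
from h import *
plan((.608,.333,.18),0)"
```

```text
time: 7.2
tool_pos: [0.4543, -0.2268, 0.1842]
tool_rot: [-0.825, 1.561, -0.648]
contact_force: [0.6, -0.2, -1.2]
opening: 0.0251
time: 7.7
tool_pos: [0.5117, -0.0116, 0.1833]
tool_rot: [-0.669, 1.561, -0.654]
contact_force: [0.3, 0.0, -1.4]
opening: 0.0247
t 7.7 pos [ 0.5117 -0.0116  0.1833] jaw 0.9 tool y yaw 90.9 q [-0.17  0.38  1.67 -0.01  1.08 -0.18] F [ 0.3  0.  -1.4] open 0.0247
  -> shift [0.002  0.3431 0.1016] twist [0.015 0.008 0.006] rows 7.2
```

```bash
python3 -m creep '[{"translation":[0,0.045,0.014],"twist":[0.01,0.008,0.006],"hand":0},{"translation":[0,0.09,0.027],"twist":[0.01,0.008,0.006],"hand":0},{"translation":[0,0.135,0.04],"twist":[0.01,0.008,0.006],"hand":0},{"translation":[0,0.18,0.053],"twist":[0.01,0.008,0.006],"hand":0},{"translation":[0,0.22,0.065],"twist":[0.01,0.008,0.006],"hand":0}]' 
python3 -m creep '[{"translation":[0,0.04,0.012],"twist":[0,0,0],"hand":0},{"translation":[0,0.08,0.024],"twist":[0,0,0],"hand":0},{"translation":[0,0.11,0.033],"twist":[0,0,0],"hand":0},{"translation":[0,0.11,0.033],"twist":[0,0,0],"hand":0},{"translation":[0,0.11,0.033],"twist":[0,0,0],"hand":0}]' 
python3 -c "
from h import *
plan((.608,.333,.060),0)"
```

```text
time: 8.2
tool_pos: [0.5733, 0.2118, 0.1821]
tool_rot: [-2.763, 1.57, -2.757]
contact_force: [1.1, -1.1, -1.2]
opening: 0.0248
time: 8.7
tool_pos: [0.6051, 0.3222, 0.181]
tool_rot: [-2.602, 1.568, -2.595]
contact_force: [0.6, -0.9, -1.5]
opening: 0.0245
t 8.7 pos [0.6051 0.3222 0.181 ] jaw 0.4 tool y yaw 90.4 q [ 0.38  0.7   1.12 -0.    1.33  0.37] F [ 0.6 -0.9 -1.5] open 0.0245
  -> shift [0.121  0.0109 0.0033] twist [ 0.007 -0.002  0.001] rows 2.4
```

```bash
python3 -m creep '[{"translation":[0.03,0.011,0.0033],"twist":[0.007,0,0],"hand":0},{"translation":[0.06,0.011,0.0033],"twist":[0.007,0,0],"hand":0},{"translation":[0.09,0.011,0.0033],"twist":[0.007,0,0],"hand":0},{"translation":[0.115,0.011,0.0033],"twist":[0.007,0,0],"hand":0},{"translation":[0.115,0.011,0.0033],"twist":[0.007,0,0],"hand":0}]' 
python3 - <<'E'
from h import *
plan((.608,.333,.0395),0)
im=robot.read_camera("side");cv2.imwrite("pics/s2.png",cv2.resize(im[150:270,70:230],None,fx=4,fy=4))
E
```

```text
time: 9.2
tool_pos: [0.6057, 0.3305, 0.0619]
tool_rot: [-2.687, 1.56, -2.688]
contact_force: [-0.9, 0.1, -0.4]
opening: 0.0249
t 9.2 pos [0.6057 0.3305 0.0619] jaw -0.1 tool y yaw 89.9 q [ 0.39  0.82  1.22 -0.    1.12  0.39] F [-0.9  0.1 -0.4] open 0.0249
  -> shift [0.0223 0.0026 0.0026] twist [-0.001 -0.01   0.005] rows 0.5
```

View pics/s2.png

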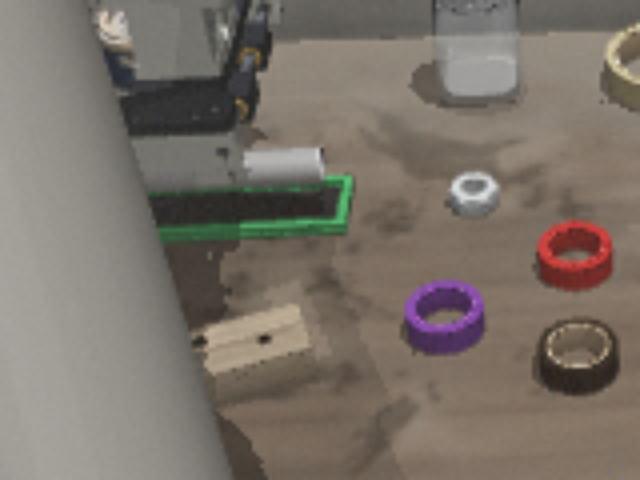

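The tube hangs just above and inside the tray, its near end at crop (322,165) and the tray's right end at (345,205). I lower it and release.

```bash
python3 -m creep '[{"translation":[0.008,0.0026,0.0026],"twist":[0,-0.01,0.005],"hand":0},{"translation":[0.015,0.0026,0.0026],"twist":[0,-0.01,0.005],"hand":0},{"translation":[0.022,0.0026,0.0026],"twist":[0,-0.01,0.005],"hand":0},{"translation":[0.0222,0.0026,0.0026],"twist":[0,-0.01,0.005],"hand":0},{"translation":[0.0222,0.0026,0.0026],"twist":[0,-0.01,0.005],"hand":0}]' 
python3 -c "
from h import *
plan((.608,.333,.0395),0)"
```

```text
time: 9.75
tool_pos: [0.6095, 0.3339, 0.0424]
tool_rot: [0.439, 1.566, 0.439]
contact_force: [0.1, 0.1, -0.7]
opening: 0.0246
t 9.75 pos [0.6095 0.3339 0.0424] jaw -0.0 tool y yaw 90.0 q [0.39 0.85 1.23 0.   1.07 0.39] F [ 0.1  0.1 -0.7] open 0.0246
  -> shift [ 0.0029 -0.0009 -0.0016] twist [-0.001  0.004 -0.002] rows 0.1
```

```bash
python3 -m creep '[{"translation":[0.002,-0.0009,-0.0016],"twist":[0,0,0],"hand":0},{"translation":[0.003,-0.0009,-0.0016],"twist":[0,0,0],"hand":0},{"translation":[0.003,-0.0009,-0.0016],"twist":[0,0,0],"hand":75},{"translation":[0.003,-0.0009,-0.0016],"twist":[0,0,0],"hand":75},{"translation":[0.003,-0.0009,-0.0016],"twist":[0,0,0],"hand":75}]' 
python3 -m creep '[{"translation":[-0.005,0,0],"twist":[0,0,0],"hand":75},{"translation":[-0.02,0,0],"twist":[0,0,0],"hand":75},{"translation":[-0.05,0,0],"twist":[0,0,0],"hand":75},{"translation":[-0.085,0,0],"twist":[0,0,0],"hand":75},{"translation":[-0.085,0,0],"twist":[0,0,0],"hand":75}]' 
python3 -c "
from h import *
plan((.447,.316,.12),19.8)"
```

```text
time: 10.25
tool_pos: [0.6081, 0.3331, 0.0396]
tool_rot: [0.434, 1.566, 0.433]
contact_force: [0.6, -0.2, -0.3]
opening: 0.0438
time: 10.75
tool_pos: [0.6107, 0.3342, 0.1322]
tool_rot: [0.407, 1.554, 0.406]
contact_force: [0.6, 0.2, 0.3]
opening: 0.0691
t 10.75 pos [0.6107 0.3342 0.1322] jaw -0.0 tool y yaw 90.0 q [0.39 0.75 1.16 0.   1.22 0.39] F [0.6 0.2 0.3] open 0.0691
  -> shift [ 0.0096 -0.0184 -0.1638] twist [-0.346  0.016 -0.004] rows 3.3
```

```bash
python3 -m creep '[{"translation":[0.005,-0.004,-0.04],"twist":[-0.1,0,0],"hand":75},{"translation":[0.007,-0.008,-0.08],"twist":[-0.2,0,0],"hand":75},{"translation":[0.01,-0.014,-0.12],"twist":[-0.3,0,0],"hand":75},{"translation":[0.01,-0.018,-0.155],"twist":[-0.346,0.01,0],"hand":75},{"translation":[0.01,-0.018,-0.164],"twist":[-0.346,0.016,0],"hand":75}]' 
python3 -m creep '[{"translation":[0.01,0,0],"twist":[0,0,0],"hand":75},{"translation":[0.03,0,0],"twist":[0,0,0],"hand":75},{"translation":[0.03,0,0],"twist":[0,0,0],"hand":75}]' 
python3 - <<'E'
from h import *
plan((.447,.316,.0345),19.8)
im=robot.read_camera("top");cv2.imwrite("pics/t3.png",cv2.resize(im[160:290,80:240],None,fx=4,fy=4))
E
```

```text
time: 11.25
tool_pos: [0.4432, 0.3159, 0.1201]
tool_rot: [2.019, 1.567, 2.367]
contact_force: [0.2, -0.5, 0.5]
opening: 0.0686
time: 11.55
tool_pos: [0.4431, 0.3154, 0.0879]
tool_rot: [2.569, 1.565, 2.916]
contact_force: [0.6, -1.1, -0.4]
opening: 0.0687
t 11.55 pos [0.4431 0.3154 0.0879] jaw 19.9 tool y yaw 109.9 q [0.48 0.56 1.67 0.   0.91 0.13] F [ 0.6 -1.1 -0.4] open 0.0687
  -> shift [ 0.0534 -0.001   0.0041] twist [ 0.001 -0.005 -0.003] rows 1.1
```

View pics/t3.png

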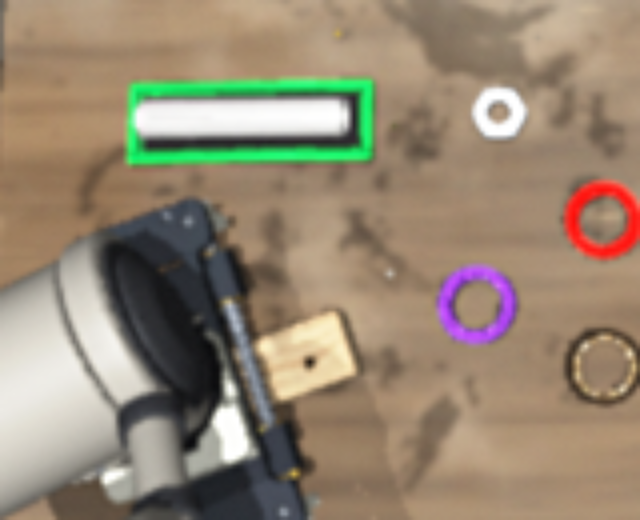

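The tube lies in the tray: crop x 135-352, tray 130-372. The gripper straddles the block, whose right end is at crop (350,345). I go down and close.

```bash
python3 -m creep '[{"translation":[0.015,-0.001,0.004],"twist":[0,-0.005,-0.003],"hand":75},{"translation":[0.03,-0.001,0.004],"twist":[0,-0.005,-0.003],"hand":75},{"translation":[0.045,-0.001,0.004],"twist":[0,-0.005,-0.003],"hand":75},{"translation":[0.053,-0.001,0.004],"twist":[0,-0.005,-0.003],"hand":75},{"translation":[0.053,-0.001,0.004],"twist":[0,-0.005,-0.003],"hand":0}]' 25
python3 -m creep '[{"translation":[0,0,0],"twist":[0,0,0],"hand":0},{"translation":[0,0,0],"twist":[0,0,0],"hand":0},{"translation":[0,0,0],"twist":[0,0,0],"hand":0},{"translation":[0,0,0],"twist":[0,0,0],"hand":0},{"translation":[0,0,0],"twist":[0,0,0],"hand":0}]' 25
python3 -c "
from h import *
plan((.613,-.2225,.18),0)"
```

```text
time: 12.1
tool_pos: [0.4477, 0.3161, 0.0353]
tool_rot: [0.652, 1.57, 0.998]
contact_force: [-0.1, -0.5, -0.3]
opening: 0.064
time: 12.6
tool_pos: [0.448, 0.3162, 0.036]
tool_rot: [0.21, 1.569, 0.556]
contact_force: [-0.7, -0.8, 5.0]
opening: 0.042
t 12.6 pos [0.448  0.3162 0.036 ] jaw 19.8 tool y yaw 109.8 q [0.47 0.64 1.7  0.   0.79 0.13] F [-0.7 -0.8  5. ] open 0.042
  -> shift [-0.1442 -0.5627 -0.0274] twist [ 0.346  0.001 -0.001] rows 11.6
```

```bash
python3 -m creep '[{"translation":[-0.03,0,0],"twist":[0,0,0],"hand":0},{"translation":[-0.07,0,0],"twist":[0,0,0],"hand":0},{"translation":[-0.11,0,0],"twist":[0,0,0],"hand":0},{"translation":[-0.144,-0.02,0],"twist":[0,0,0],"hand":0},{"translation":[-0.144,-0.06,-0.003],"twist":[0,0,0],"hand":0}]' 
python3 -m creep '[{"translation":[0,-0.045,-0.002],"twist":[0.05,0,0],"hand":0},{"translation":[0,-0.09,-0.004],"twist":[0.12,0,0],"hand":0},{"translation":[0,-0.135,-0.006],"twist":[0.19,0,0],"hand":0},{"translation":[0,-0.18,-0.008],"twist":[0.26,0,0],"hand":0},{"translation":[0,-0.22,-0.01],"twist":[0.33,0,0],"hand":0}]' 
python3 -c "
from h import *
plan((.613,-.2225,.18),0)"
```

```text
time: 13.1
tool_pos: [0.4674, 0.2608, 0.1849]
tool_rot: [0.103, 1.559, 0.453]
contact_force: [1.0, -0.2, -1.6]
opening: 0.0419
time: 13.6
tool_pos: [0.5337, 0.0486, 0.1845]
tool_rot: [0.425, 1.559, 0.442]
contact_force: [1.6, -0.4, -1.6]
opening: 0.0417
t 13.6 pos [0.5337 0.0486 0.1845] jaw 0.9 tool y yaw 90.9 q [-0.06  0.42  1.6   0.01  1.11 -0.07] F [ 1.6 -0.4 -1.6] open 0.0417
  -> shift [ 0.004  -0.2724  0.0748] twist [ 0.016  0.011 -0.005] rows 5.6
```

```bash
python3 -m creep '[{"translation":[0,-0.045,0.013],"twist":[0.016,0.011,-0.005],"hand":0},{"translation":[0,-0.09,0.026],"twist":[0.016,0.011,-0.005],"hand":0},{"translation":[0,-0.13,0.037],"twist":[0.016,0.011,-0.005],"hand":0},{"translation":[0,-0.17,0.048],"twist":[0.016,0.011,-0.005],"hand":0},{"translation":[0,-0.2,0.056],"twist":[0.016,0.011,-0.005],"hand":0}]' 
python3 -m creep '[{"translation":[0,-0.03,0.01],"twist":[0,0,0],"hand":0},{"translation":[0,-0.065,0.018],"twist":[0,0,0],"hand":0},{"translation":[0.02,-0.065,0.018],"twist":[0,0,0],"hand":0},{"translation":[0.05,-0.065,0.018],"twist":[0,0,0],"hand":0},{"translation":[0.08,-0.065,0.018],"twist":[0,0,0],"hand":0}]' 
python3 - <<'E'
from h import *
plan((.613,-.2225,.065),0)
im=robot.read_camera("top");cv2.imwrite("pics/t4.png",im)
cv2.imwrite("pics/s4.png",robot.read_camera("side"))
a=cv2.resize(cv2.imread("pics/s4.png")[140:260,270:430],None,fx=3,fy=3);b=cv2.resize(im[130:250,290:450],None,fx=3,fy=3);cv2.imwrite("pics/m4.png",np.vstack([a[:300],b[:300]]))
E
```

```text
time: 14.1
tool_pos: [0.5932, -0.1531, 0.1838]
tool_rot: [-2.484, 1.57, -2.485]
contact_force: [0.4, -0.3, -0.6]
opening: 0.0416
time: 14.6
tool_pos: [0.611, -0.2185, 0.1028]
tool_rot: [-1.529, 1.57, -1.531]
contact_force: [0.1, 0.5, -1.0]
opening: 0.0421
t 14.6 pos [ 0.611  -0.2185  0.1028] jaw -0.1 tool y yaw 89.9 q [-0.46  0.7   1.34 -0.    1.1  -0.46] F [ 0.1  0.5 -1. ] open 0.0421
  -> shift [ 0.0378 -0.0039  0.002 ] twist [-0.002  0.     0.001] rows 0.8
```

View pics/m4.png

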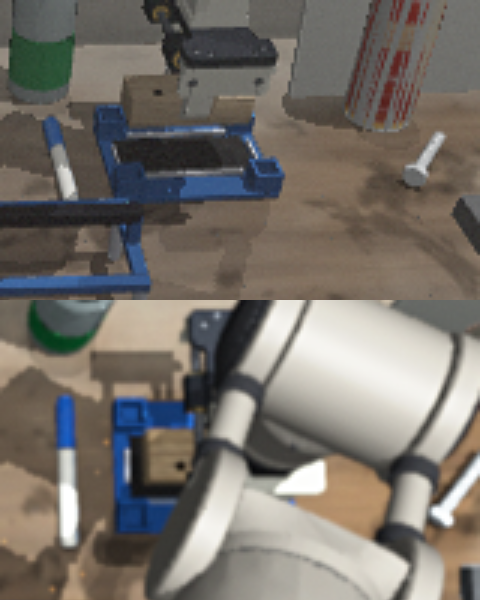

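Side crop: the block hangs level over the base. In the top crop its left end is at (147,465), inside the left sockets. I lower it.

```bash
python3 -m creep '[{"translation":[0.015,-0.004,0.002],"twist":[0,0,0],"hand":0},{"translation":[0.03,-0.004,0.002],"twist":[0,0,0],"hand":0},{"translation":[0.045,-0.004,0.002],"twist":[0,0,0],"hand":0},{"translation":[0.05,-0.004,0.002],"twist":[0,0,0],"hand":0},{"translation":[0.05,-0.004,0.002],"twist":[0,0,0],"hand":0}]' 
python3 - <<'E'
from h import *
plan((.613,-.2225,.044),0)
im=robot.read_camera("top")
c,_=blob(im,(330,165,356,208),lambda h,s,v:(v>95)&(h<30)&(s>40),3);print(cv2.boundingRect(c),ray("top",[[cv2.boundingRect(c)[0],185]],.045))
cv2.imwrite("pics/t5.png",im)
E
```

```text
time: 15.2
tool_pos: [0.6095, -0.2205, 0.048]
tool_rot: [2.729, 1.559, 2.728]
contact_force: [-0.0, 0.0, -0.3]
opening: 0.0418
t 15.2 pos [ 0.6095 -0.2205  0.048 ] jaw -0.1 tool y yaw 89.9 q [-0.46  0.77  1.37 -0.    1.01 -0.46] F [-0.   0.  -0.3] open 0.0418
  -> shift [ 0.004  -0.0021  0.0036] twist [-0.001 -0.01  -0.005] rows 0.1
(336, 177, 15, 17) [[ 0.61008347 -0.16472799]]
```

```bash
python3 -m creep '[{"translation":[0,-0.002,0.0035],"twist":[0,-0.01,-0.005],"hand":0},{"translation":[0.002,-0.002,0.0035],"twist":[0,-0.01,-0.005],"hand":0},{"translation":[0.004,-0.002,0.0035],"twist":[0,-0.01,-0.005],"hand":0},{"translation":[0.004,-0.002,0.0035],"twist":[0,-0.01,-0.005],"hand":0},{"translation":[0.004,-0.002,0.0035],"twist":[0,-0.01,-0.005],"hand":0}]' 
python3 -c "
from h import *
plan((.613,-.2225,.044),0)"
```

```text
time: 15.75
tool_pos: [0.6134, -0.2226, 0.0449]
tool_rot: [-0.939, 1.57, -0.94]
contact_force: [0.4, 0.6, -0.8]
opening: 0.0417
t 15.75 pos [ 0.6134 -0.2226  0.0449] jaw -0.1 tool y yaw 89.9 q [-0.47  0.78  1.37 -0.    0.99 -0.46] F [ 0.4  0.6 -0.8] open 0.0417
  -> shift [ 0.0009  0.0001 -0.0004] twist [-0.001  0.001  0.001] rows 0.0
```

```bash
python3 -m creep '[{"translation":[0.001,0,0],"twist":[0,0,0],"hand":60},{"translation":[0.001,0,0],"twist":[0,0,0],"hand":60},{"translation":[0.001,0,0],"twist":[0,0,0],"hand":60},{"translation":[0,0,0],"twist":[0,0,0],"hand":60},{"translation":[0,0,0],"twist":[0,0,0],"hand":60}]' 
python3 -m creep '[{"translation":[-0.03,0,0],"twist":[0,0,0],"hand":60},{"translation":[-0.07,0,0],"twist":[0,0,0],"hand":60},{"translation":[-0.11,0,0],"twist":[0,0,0],"hand":60},{"translation":[-0.15,0,0],"twist":[0,0,0],"hand":60},{"translation":[-0.15,0.05,-0.05],"twist":[0,0,0],"hand":60}]' 
python3 -c "
from h import *
plan((.445,-.07,.2),-.5)"
```

```text
time: 16.25
tool_pos: [0.6135, -0.2227, 0.0451]
tool_rot: [-0.812, 1.569, -0.813]
contact_force: [0.3, 0.6, 1.0]
opening: 0.055
time: 16.75
tool_pos: [0.5847, -0.1922, 0.203]
tool_rot: [-0.492, 1.548, -0.495]
contact_force: [1.1, 0.3, 1.2]
opening: 0.055
t 16.75 pos [ 0.5847 -0.1922  0.203 ] jaw -0.2 tool y yaw 89.8 q [-0.44  0.53  1.35 -0.    1.23 -0.44] F [1.1 0.3 1.2] open 0.055
  -> shift [-0.0011  0.1217 -0.1402] twist [0.005 0.02  0.011] rows 3.7
```

```bash
python3 -m creep '[{"translation":[0,0.045,-0.02],"twist":[0,0.02,0.01],"hand":60},{"translation":[0,0.09,-0.04],"twist":[0,0.02,0.01],"hand":60},{"translation":[0,0.135,-0.06],"twist":[0,0.02,0.01],"hand":60},{"translation":[0,0.18,-0.08],"twist":[0,0.02,0.01],"hand":60},{"translation":[0,0.225,-0.1],"twist":[0,0.02,0.01],"hand":60}]' 
python3 -m creep '[{"translation":[0,0.045,-0.015],"twist":[0,0,0],"hand":60},{"translation":[0,0.09,-0.03],"twist":[0,0,0],"hand":60},{"translation":[0,0.12,-0.03],"twist":[0,0,0],"hand":60}]' 
python3 - <<'E'
from h import *
plan((.445,-.07,.2),-.5)
im=robot.read_camera("top");cv2.imwrite("pics/t6.png",im);si=robot.read_camera("side");cv2.imwrite("pics/s6.png",si)
blue=lambda h,s,v:(h>100)&(h<120)&(s>140)&(v>60)
for box,z,t in((( 320,155,392,215),.028,"base"),((262,222,338,282),.062,"top")):
    c,m=blob(im,box,blue,9);print(t,rect("top",c,z),cv2.boundingRect(c))
c,_=blob(im,(334,172,385,202),lambda h,s,v:(v>110)&(h<30)&(s>40),3);print("block",rect("top",c,.038),cv2.boundingRect(c))
c,_=blob(im,(262,240,338,266),lambda h,s,v:(v<75),3);print("bar",rect("top",c,.095),cv2.boundingRect(c))
a=cv2.resize(im[150:285,260:400],None,fx=4,fy=4,interpolation=cv2.INTER_CUBIC);cv2.imwrite("pics/c6.png",a)
E
```

```text
time: 17.25
tool_pos: [0.4846, 0.0346, 0.1989]
tool_rot: [-0.711, 1.57, -0.716]
contact_force: [0.9, 0.4, 0.3]
opening: 0.0548
time: 17.55
tool_pos: [0.453, 0.1573, 0.1992]
tool_rot: [-0.797, 1.571, -0.799]
contact_force: [0.9, 0.6, 0.3]
opening: 0.055
t 17.55 pos [0.453  0.1573 0.1992] jaw -0.1 tool y yaw 89.9 q [ 0.17  0.31  1.73 -0.    1.1   0.18] F [0.9 0.6 0.3] open 0.055
  -> shift [-0.0008 -0.2273 -0.0074] twist [0.006 0.    0.   ] rows 4.5
base (array([ 612.3, -222.1,  150.9,  114.1]), np.float64(89.3)) (328, 163, 60, 45)
top (array([445. , -69.7, 134.3, 100.7]), np.float64(89.1)) (273, 231, 56, 43)
block (array([ 614.3, -221.9,  112.4,   43.7]), np.float64(89.3)) (336, 175, 45, 18)
bar (array([443.8, -64.5, 141.7,  23.2]), np.float64(84.7)) (270, 246, 61, 14)
```

View pics/c6.png

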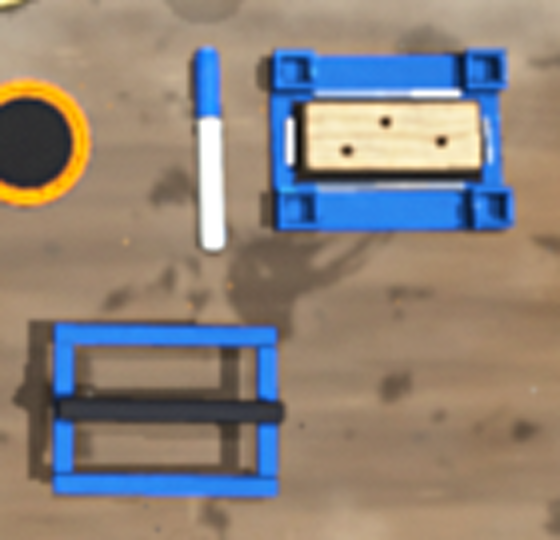

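Block seated in the nest: crop (393,137), with a gap all round. Measured, block and base agree to 2 mm. Next I grasp the top frame by its bar, at crop (168,409).

```bash
python3 -m creep '[{"translation":[0,-0.045,-0.002],"twist":[0.006,0,0],"hand":60},{"translation":[0,-0.09,-0.004],"twist":[0.006,0,0],"hand":60},{"translation":[0,-0.135,-0.006],"twist":[0.006,0,0],"hand":60},{"translation":[0,-0.18,-0.007],"twist":[0.006,0,0],"hand":60},{"translation":[0,-0.215,-0.0075],"twist":[0.006,0,0],"hand":60}]' 
python3 -m creep '[{"translation":[0,-0.01,0],"twist":[0,0,0],"hand":60},{"translation":[0.02,-0.01,0],"twist":[0,0,0],"hand":60},{"translation":[0.04,-0.01,0],"twist":[0,0,0],"hand":60},{"translation":[0.06,-0.01,0],"twist":[0,0,0],"hand":60},{"translation":[0.06,-0.01,0],"twist":[0,0,0],"hand":60}]' 
python3 -c "
from h import *
plan((.4445,-.0698,.095),-.4)"
```

```text
time: 18.15
tool_pos: [0.4466, -0.0602, 0.1993]
tool_rot: [-0.133, 1.569, -0.14]
contact_force: [0.2, 0.1, -0.8]
opening: 0.055
time: 18.65
tool_pos: [0.4451, -0.0696, 0.1375]
tool_rot: [2.649, 1.568, 2.641]
contact_force: [0.6, 0.2, -0.5]
opening: 0.0551
t 18.65 pos [ 0.4451 -0.0696  0.1375] jaw -0.4 tool y yaw 89.6 q [-0.33  0.35  1.88  0.    0.92 -0.32] F [ 0.6  0.2 -0.5] open 0.0551
  -> shift [ 0.0425 -0.0003 -0.0005] twist [-0.001 -0.003 -0.001] rows 0.8
```

```bash
python3 -m creep '[{"translation":[0.015,0,-0.0005],"twist":[0,-0.003,0],"hand":60},{"translation":[0.03,0,-0.0005],"twist":[0,-0.003,0],"hand":60},{"translation":[0.042,0,-0.0005],"twist":[0,-0.003,0],"hand":60},{"translation":[0.042,0,-0.0005],"twist":[0,-0.003,0],"hand":60},{"translation":[0.042,0,-0.0005],"twist":[0,-0.003,0],"hand":60}]' 
python3 -m creep '[{"translation":[0,0,0],"twist":[0,0,0],"hand":0},{"translation":[0,0,0],"twist":[0,0,0],"hand":0},{"translation":[0,0,0],"twist":[0,0,0],"hand":0},{"translation":[0,0,0],"twist":[0,0,0],"hand":0},{"translation":[0,0,0],"twist":[0,0,0],"hand":0}]' 45
python3 -m creep '[{"translation":[0,0,0],"twist":[0,0,0],"hand":0},{"translation":[0,0,0],"twist":[0,0,0],"hand":0},{"translation":[0,0,0],"twist":[0,0,0],"hand":0}]' 45
python3 -c "
from h import *
plan((.4445,-.0698,.095),-.4)"
```

```text
time: 19.15
tool_pos: [0.4449, -0.0695, 0.0963]
tool_rot: [0.73, 1.569, 0.723]
contact_force: [0.4, 0.7, 0.2]
opening: 0.0547
time: 19.65
tool_pos: [0.445, -0.0696, 0.0964]
tool_rot: [0.625, 1.569, 0.617]
contact_force: [0.3, -0.0, 0.4]
opening: 0.0194
time: 19.95
tool_pos: [0.4447, -0.0695, 0.0962]
tool_rot: [1.066, 1.569, 1.059]
contact_force: [-0.9, -0.1, -3.1]
opening: 0.0136
t 19.95 pos [ 0.4447 -0.0695  0.0962] jaw -0.4 tool y yaw 89.6 q [-0.33  0.41  1.93  0.    0.8  -0.32] F [-0.9 -0.1 -3.1] open 0.0136
  -> shift [ 0.0012 -0.0003 -0.0002] twist [-0.001  0.001 -0.001] rows 0.0
```

```bash
python3 -m creep '[{"translation":[-0.02,0,0],"twist":[0,0,0],"hand":0},{"translation":[-0.04,0,0],"twist":[0,0,0],"hand":0},{"translation":[-0.06,0,0],"twist":[0,0,0],"hand":0},{"translation":[-0.075,0,0],"twist":[0,0,0],"hand":0},{"translation":[-0.075,0,0],"twist":[0,0,0],"hand":0}]' 45
python3 -m creep '[{"translation":[0,-0.02,0.022],"twist":[0,0,0],"hand":0},{"translation":[0,-0.04,0.044],"twist":[0,0,0],"hand":0},{"translation":[0,-0.06,0.066],"twist":[0,0,0],"hand":0},{"translation":[0,-0.08,0.088],"twist":[0,0,0],"hand":0},{"translation":[0,-0.1,0.11],"twist":[0,0,0],"hand":0}]' 
python3 -c "
from h import *
plan((.6133,-.2233,.165),-.1)"
```

```text
time: 20.45
tool_pos: [0.4457, -0.0699, 0.1727]
tool_rot: [0.039, 1.566, 0.031]
contact_force: [-1.1, -0.2, -3.1]
opening: 0.0135
time: 20.95
tool_pos: [0.5552, -0.1713, 0.1714]
tool_rot: [0.458, 1.568, 0.45]
contact_force: [0.5, 0.6, -2.4]
opening: 0.0134
t 20.95 pos [ 0.5552 -0.1713  0.1714] jaw -0.4 tool y yaw 89.6 q [-0.43  0.51  1.48  0.    1.14 -0.43] F [ 0.5  0.6 -2.4] open 0.0134
  -> shift [ 0.0065 -0.0516  0.0585] twist [-0.006  0.002 -0.001] rows 1.6
```

```bash
python3 -m creep '[{"translation":[0,-0.02,0.023],"twist":[-0.003,0.002,0],"hand":0},{"translation":[0,-0.035,0.04],"twist":[-0.006,0.002,0],"hand":0},{"translation":[0.006,-0.0515,0.0585],"twist":[-0.006,0.002,0],"hand":0},{"translation":[0.006,-0.0515,0.0585],"twist":[-0.006,0.002,0],"hand":0},{"translation":[0.006,-0.0515,0.0585],"twist":[-0.006,0.002,0],"hand":0}]' 
python3 -m creep '[{"translation":[0,0,0],"twist":[0,0,0],"hand":0},{"translation":[0,0,0],"twist":[0,0,0],"hand":0}]' 
python3 - <<'E'
from h import *
plan((.6133,-.2233,.145),-.1)
im=robot.read_camera("top");cv2.imwrite("pics/t7.png",im);si=robot.read_camera("side");cv2.imwrite("pics/s7.png",si)
a=cv2.resize(si[140:240,280:400],None,fx=5,fy=5,interpolation=cv2.INTER_CUBIC);cv2.imwrite("pics/c7.png",a)
E
```

```text
time: 21.45
tool_pos: [0.6126, -0.223, 0.1632]
tool_rot: [2.348, 1.567, 2.346]
contact_force: [0.3, 0.5, -3.4]
opening: 0.0138
time: 21.65
tool_pos: [0.6119, -0.2222, 0.1628]
tool_rot: [2.417, 1.565, 2.415]
contact_force: [-0.5, -0.9, -2.9]
opening: 0.0136
t 21.65 pos [ 0.6119 -0.2222  0.1628] jaw -0.1 tool y yaw 89.9 q [-0.47  0.65  1.26  0.    1.24 -0.47] F [-0.5 -0.9 -2.9] open 0.0136
  -> shift [ 0.0178 -0.0012  0.0015] twist [ 0.    -0.004 -0.004] rows 0.4
```

View pics/c7.png

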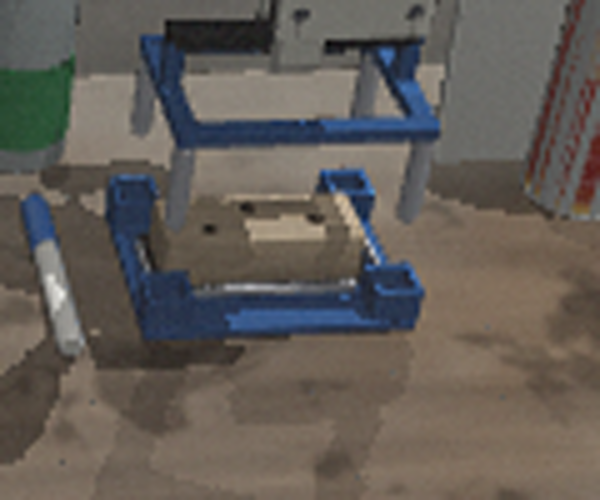

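The side crop shows the frame level above the base, front feet at crop (176,226) and (410,219), sockets at (165,285), (397,280), (346,182) and (133,187). I cast these rays as a cross-check.

```bash
python3 - <<'E'
from h import *
f=lambda p:(np.array(p)+.5)/5-.5+[280,140]
print("feet",ray("side",f([(176,226),(410,219)]),.0666).round(4).tolist(), "expected x .567, y -.160 / -.284")
p=ray("side",f([(165,285),(397,280),(346,182),(133,187)]),.028);print("sockets",p.round(4).tolist(),p.mean(0))
E
python3 -m creep '[{"translation":[0.005,-0.0012,0.0015],"twist":[0,-0.004,-0.004],"hand":0},{"translation":[0.01,-0.0012,0.0015],"twist":[0,-0.004,-0.004],"hand":0},{"translation":[0.016,-0.0012,0.0015],"twist":[0,-0.004,-0.004],"hand":0},{"translation":[0.02,-0.0012,0.0015],"twist":[0,-0.004,-0.004],"hand":0},{"translation":[0.02,-0.0012,0.0015],"twist":[0,-0.004,-0.004],"hand":0}]' 
python3 - <<'E'
from h import *
plan((.6133,-.2233,.127),-.1)
si=robot.read_camera("side");cv2.imwrite("pics/s8.png",si)
a=cv2.resize(si[140:240,280:400],None,fx=6,fy=6,interpolation=cv2.INTER_CUBIC);cv2.imwrite("pics/c8.png",a)
E
```

```text
feet [[0.5695, -0.1656], [0.5676, -0.2904]] expected x .567, y -.160 / -.284
sockets [[0.5689, -0.164], [0.5649, -0.2898], [0.6564, -0.2883], [0.6594, -0.1649]] [ 0.61239822 -0.22675208]
time: 22.25
tool_pos: [0.6133, -0.2234, 0.1424]
tool_rot: [-2.818, 1.57, -2.819]
contact_force: [-0.4, -0.2, -3.3]
opening: 0.0135
t 22.25 pos [ 0.6133 -0.2234  0.1424] jaw -0.1 tool y yaw 89.9 q [-0.47  0.67  1.29 -0.    1.19 -0.46] F [-0.4 -0.2 -3.3] open 0.0135
  -> shift [0.0154 0.0001 0.    ] twist [ 0.    -0.001  0.   ] rows 0.3
```

View pics/c8.png

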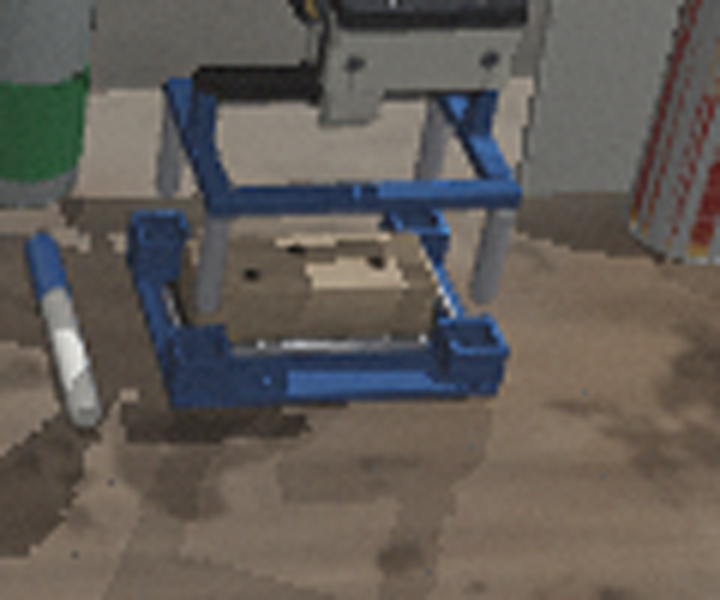

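Side rays put the aim about 2 mm from the top-view value, so I take the middle: (0.612, -0.2225). I lower to just above the sockets and look.

```bash
python3 -m creep '[{"translation":[0.003,0.001,-0.0013],"twist":[0,0,0],"hand":0},{"translation":[0.007,0.001,-0.0013],"twist":[0,0,0],"hand":0},{"translation":[0.011,0.001,-0.0013],"twist":[0,0,0],"hand":0},{"translation":[0.014,0.001,-0.0013],"twist":[0,0,0],"hand":0},{"translation":[0.014,0.001,-0.0013],"twist":[0,0,0],"hand":0}]' 
python3 - <<'E'
from h import *
plan((.612,-.2225,.127),-.1)
si=robot.read_camera("side");cv2.imwrite("pics/s9.png",si)
a=cv2.resize(si[160:220,290:380],None,fx=8,fy=8,interpolation=cv2.INTER_CUBIC);cv2.imwrite("pics/c9.png",a)
E
```

```text
time: 22.8
tool_pos: [0.6119, -0.2224, 0.1282]
tool_rot: [3.135, 1.57, 3.134]
contact_force: [-0.5, -0.8, -3.1]
opening: 0.0133
t 22.8 pos [ 0.6119 -0.2224  0.1282] jaw -0.1 tool y yaw 89.9 q [-0.47  0.68  1.31 -0.    1.16 -0.46] F [-0.5 -0.8 -3.1] open 0.0133
  -> shift [ 0.0012 -0.0001  0.0001] twist [ 0.    -0.001 -0.   ] rows 0.0
```

View pics/c9.png

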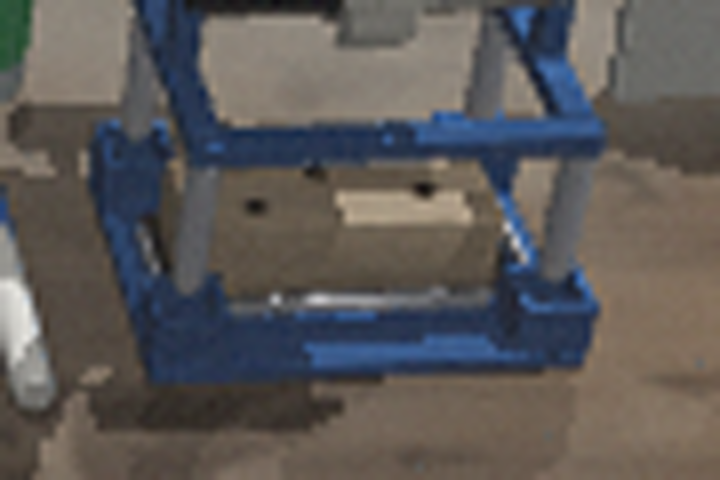

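The feet sit right over the sockets: foot tips at crop (558,278), (190,290) and (137,138), socket centres at (553,293), (186,300) and (132,150), so within 1.5 mm. I lower slowly and watch the force.

```bash
python3 -m creep '[{"translation":[0.003,0.0005,0],"twist":[0,0,0],"hand":0},{"translation":[0.006,0.0005,0],"twist":[0,0,0],"hand":0},{"translation":[0.009,0.0005,0],"twist":[0,0,0],"hand":0},{"translation":[0.012,0.0005,0],"twist":[0,0,0],"hand":0},{"translation":[0.012,0.0005,0],"twist":[0,0,0],"hand":0}]' 
python3 -c "
from h import *
plan((.612,-.222,.1045),-.1)"
```

```text
time: 23.35
tool_pos: [0.6118, -0.2219, 0.1159]
tool_rot: [2.99, 1.569, 2.988]
contact_force: [-0.8, -0.3, -3.1]
opening: 0.0136
t 23.35 pos [ 0.6118 -0.2219  0.1159] jaw -0.1 tool y yaw 89.9 q [-0.47  0.69  1.32 -0.    1.13 -0.46] F [-0.8 -0.3 -3.1] open 0.0136
  -> shift [ 0.0114 -0.0001  0.0002] twist [ 0.    -0.001 -0.   ] rows 0.2
```

No resistance with the feet 8 mm into the sockets. I continue down.

```bash
python3 -m creep '[{"translation":[0.003,0,0],"twist":[0,0,0],"hand":0},{"translation":[0.006,0,0],"twist":[0,0,0],"hand":0},{"translation":[0.009,0,0],"twist":[0,0,0],"hand":0},{"translation":[0.0115,0,0],"twist":[0,0,0],"hand":0},{"translation":[0.0115,0,0],"twist":[0,0,0],"hand":0}]' 
python3 -c "
from h import *
plan((.612,-.222,.1045),-.1)"
```

```text
time: 23.85
tool_pos: [0.6118, -0.2219, 0.1044]
tool_rot: [2.98, 1.57, 2.979]
contact_force: [0.6, 0.1, -2.7]
opening: 0.0137
t 23.85 pos [ 0.6118 -0.2219  0.1044] jaw -0.1 tool y yaw 89.9 q [-0.47  0.7   1.33 -0.    1.11 -0.46] F [ 0.6  0.1 -2.7] open 0.0137
  -> shift [-0.0001 -0.0001  0.0002] twist [ 0.    -0.001 -0.   ] rows 0.0
```

```bash
python3 -m creep '[{"translation":[0.0005,0,0],"twist":[0,0,0],"hand":0},{"translation":[0.001,0,0],"twist":[0,0,0],"hand":0},{"translation":[0.001,0,0],"twist":[0,0,0],"hand":0},{"translation":[0.001,0,0],"twist":[0,0,0],"hand":0}]' 
python3 -m creep '[{"translation":[0,0,0],"twist":[0,0,0],"hand":60},{"translation":[0,0,0],"twist":[0,0,0],"hand":60},{"translation":[0,0,0],"twist":[0,0,0],"hand":60},{"translation":[0,0,0],"twist":[0,0,0],"hand":60},{"translation":[0,0,0],"twist":[0,0,0],"hand":60}]' 
python3 -m creep '[{"translation":[-0.02,0,0],"twist":[0,0,0],"hand":60},{"translation":[-0.06,0,0],"twist":[0,0,0],"hand":60},{"translation":[-0.1,0,0],"twist":[0,0,0],"hand":70},{"translation":[-0.11,0.04,-0.02],"twist":[0,0,0],"hand":70},{"translation":[-0.11,0.08,-0.04],"twist":[0,0,0],"hand":70}]' 
python3 -c "
from h import *
plan((.4483,.1025,.15),-45)"
```

```text
time: 24.25
tool_pos: [0.6118, -0.222, 0.1041]
tool_rot: [-2.986, 1.57, -2.988]
contact_force: [-4.4, 0.8, 5.8]
opening: 0.0135
time: 24.75
tool_pos: [0.6119, -0.222, 0.104]
tool_rot: [-2.98, 1.57, -2.982]
contact_force: [0.0, -0.1, -0.1]
opening: 0.0484
time: 25.25
tool_pos: [0.5728, -0.1422, 0.2164]
tool_rot: [-0.423, 1.566, -0.426]
contact_force: [0.9, 0.9, -0.8]
opening: 0.0639
t 25.25 pos [ 0.5728 -0.1422  0.2164] jaw -0.2 tool y yaw 89.8 q [-0.37  0.49  1.4  -0.    1.25 -0.37] F [ 0.9  0.9 -0.8] open 0.0639
  -> shift [ 0.0653  0.2444 -0.1256] twist [0.782 0.005 0.   ] rows 5.6
```

```bash
python3 -m creep '[{"translation":[0,0.04,-0.02],"twist":[0.14,0,0],"hand":80},{"translation":[0,0.08,-0.04],"twist":[0.28,0,0],"hand":80},{"translation":[0,0.12,-0.06],"twist":[0.42,0,0],"hand":80},{"translation":[0,0.16,-0.08],"twist":[0.56,0,0],"hand":80},{"translation":[0.02,0.2,-0.1],"twist":[0.7,0,0],"hand":80}]' 
python3 -c "
from h import *
plan((.4483,.1027,.12),-45)
im=robot.read_camera('top');cv2.imwrite('pics/t10.png',im);cv2.imwrite('pics/s10.png',robot.read_camera('side'))
blue=lambda h,s,v:(h>100)&(h<120)&(s>140)&(v>60)
c,m=blob(im,(315,140,400,215),blue,9);print(rect('top',c,.07),cv2.boundingRect(c))
"
```

```text
time: 25.75
tool_pos: [0.4743, 0.0594, 0.1976]
tool_rot: [0.524, 1.56, -0.186]
contact_force: [1.7, 0.0, -0.3]
opening: 0.0734
t 25.75 pos [0.4743 0.0594 0.1976] jaw -40.6 tool y yaw 49.4 q [-0.03  0.31  1.74 -0.    1.09  0.68] F [ 1.7  0.  -0.3] open 0.0734
  -> shift [ 0.0772  0.0155 -0.0486] twist [ 0.076  0.009 -0.006] rows 1.9
(array([ 606.3, -214.5,  149.5,  109.5]), np.float64(89.3)) (328, 163, 62, 45)
```

```bash
python3 -m creep '[{"translation":[0.02,0.008,-0.025],"twist":[0.04,0.005,-0.003],"hand":80},{"translation":[0.04,0.0155,-0.0486],"twist":[0.076,0.009,-0.006],"hand":80},{"translation":[0.077,0.0155,-0.0486],"twist":[0.076,0.009,-0.006],"hand":80},{"translation":[0.077,0.0155,-0.0486],"twist":[0.076,0.009,-0.006],"hand":80},{"translation":[0.077,0.0155,-0.0486],"twist":[0.076,0.009,-0.006],"hand":80}]' 
python3 - <<'E'
from h import *
plan((.4483,.1027,.034),-45)
im=robot.read_camera("top")
a=cv2.imread("pics/s10.png")
a=cv2.resize(a[130:220,280:400],None,fx=4,fy=4,interpolation=cv2.INTER_CUBIC)
b=cv2.resize(im[210:282,180:300],None,fx=4,fy=4,interpolation=cv2.INTER_CUBIC);cv2.imwrite("pics/c11.png",np.vstack([a,b[:230]]))
E
```

```text
time: 26.35
tool_pos: [0.4433, 0.1046, 0.1174]
tool_rot: [-2.441, 1.559, 3.063]
contact_force: [0.2, -0.3, 1.0]
opening: 0.0734
t 26.35 pos [0.4433 0.1046 0.1174] jaw -44.6 tool y yaw 45.4 q [0.06 0.39 1.88 0.   0.88 0.84] F [ 0.2 -0.3  1. ] open 0.0734
  -> shift [0.0833 0.0028 0.0056] twist [ 0.006 -0.009  0.008] rows 1.7
```

View pics/c11.png

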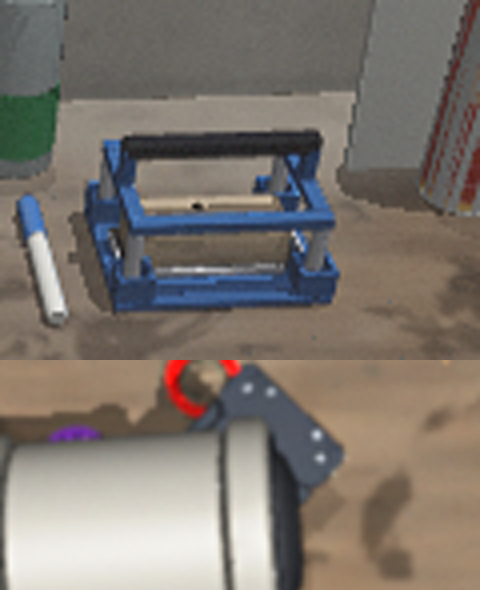

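Top half: the frame sits level in all four sockets over the block (crop 215,230). Bottom half: the gripper covers the tape, with the red ring at (203,385) clear of the fingers. I go down on the tape.

```bash
python3 -m creep '[{"translation":[0.02,0.0028,0.0056],"twist":[0.006,-0.009,0.008],"hand":80},{"translation":[0.04,0.0028,0.0056],"twist":[0.006,-0.009,0.008],"hand":80},{"translation":[0.055,0.0028,0.0056],"twist":[0.006,-0.009,0.008],"hand":80},{"translation":[0.06,0.0028,0.0056],"twist":[0.006,-0.009,0.008],"hand":80},{"translation":[0.06,0.0028,0.0056],"twist":[0.006,-0.009,0.008],"hand":80}]' 
python3 -c "
from h import *
plan((.4483,.1027,.033),-45)"
```

```text
time: 26.9
tool_pos: [0.4502, 0.1023, 0.0588]
tool_rot: [0.932, 1.567, 0.146]
contact_force: [0.5, 0.2, -0.6]
opening: 0.0738
t 26.9 pos [0.4502 0.1023 0.0588] jaw -45.0 tool y yaw 45.0 q [0.06 0.49 1.93 0.   0.71 0.84] F [ 0.5  0.2 -0.6] open 0.0738
  -> shift [ 0.0258 -0.0012 -0.0017] twist [-0.001  0.002 -0.003] rows 0.5
```

```bash
python3 -m creep '[{"translation":[0.01,-0.0012,-0.0017],"twist":[0,0.002,-0.003],"hand":80},{"translation":[0.02,-0.0012,-0.0017],"twist":[0,0.002,-0.003],"hand":80},{"translation":[0.0255,-0.0012,-0.0017],"twist":[0,0.002,-0.003],"hand":80},{"translation":[0.0255,-0.0012,-0.0017],"twist":[0,0.002,-0.003],"hand":80},{"translation":[0.0255,-0.0012,-0.0017],"twist":[0,0.002,-0.003],"hand":0}]' 20
python3 -m creep '[{"translation":[0,0,0],"twist":[0,0,0],"hand":0},{"translation":[0,0,0],"twist":[0,0,0],"hand":0},{"translation":[0,0,0],"twist":[0,0,0],"hand":0},{"translation":[0,0,0],"twist":[0,0,0],"hand":0},{"translation":[0,0,0],"twist":[0,0,0],"hand":0}]' 20
python3 -c "
from h import *
plan((.6165,.011,.12),-45)"
```

```text
time: 27.4
tool_pos: [0.4482, 0.1027, 0.0331]
tool_rot: [-1.982, 1.57, -2.768]
contact_force: [0.3, 0.7, -0.3]
opening: 0.0691
time: 27.9
tool_pos: [0.4484, 0.1027, 0.0334]
tool_rot: [-1.311, 1.571, -2.097]
contact_force: [0.5, -0.0, 2.8]
opening: 0.047
t 27.9 pos [0.4484 0.1027 0.0334] jaw -45.0 tool y yaw 45.0 q [ 0.06  0.54  1.95 -0.    0.65  0.84] F [ 0.5 -0.   2.8] open 0.047
  -> shift [-0.0866  0.0541  0.1837] twist [-0.001  0.     0.   ] rows 4.2
```

```bash
python3 -m creep '[{"translation":[-0.03,0,0],"twist":[0,0,0],"hand":0},{"translation":[-0.06,0,0],"twist":[0,0,0],"hand":0},{"translation":[-0.087,0.01,0.04],"twist":[0,0,0],"hand":0},{"translation":[-0.087,0.022,0.08],"twist":[0,0,0],"hand":0},{"translation":[-0.087,0.034,0.12],"twist":[0,0,0],"hand":0}]' 
python3 -m creep '[{"translation":[0,0.01,0.03],"twist":[0,0,0],"hand":0},{"translation":[0,0.02,0.06],"twist":[0,0,0],"hand":0},{"translation":[0,0.02,0.06],"twist":[0,0,0],"hand":0},{"translation":[0,0.02,0.06],"twist":[0,0,0],"hand":0}]' 
python3 -c "
from h import *
plan((.6165,.011,.06),-45)"
```

```text
time: 28.4
tool_pos: [0.5589, 0.0412, 0.1217]
tool_rot: [0.636, 1.568, -0.15]
contact_force: [0.0, -0.1, -0.5]
opening: 0.0465
time: 28.8
tool_pos: [0.6148, 0.0128, 0.121]
tool_rot: [0.836, 1.57, 0.05]
contact_force: [-0.6, 0.2, -0.3]
opening: 0.0465
t 28.8 pos [0.6148 0.0128 0.121 ] jaw -45.0 tool y yaw 45.0 q [-0.1   0.63  1.43  0.    1.08  0.68] F [-0.6  0.2 -0.3] open 0.0465
  -> shift [ 0.061  -0.0001  0.0025] twist [-0.001  0.    -0.   ] rows 1.2
```

```bash
python3 -m creep '[{"translation":[0.02,0,0.0025],"twist":[0,0,0],"hand":0},{"translation":[0.04,0,0.0025],"twist":[0,0,0],"hand":0},{"translation":[0.06,0,0.0025],"twist":[0,0,0],"hand":0},{"translation":[0.07,0,0.0025],"twist":[0,0,0],"hand":0},{"translation":[0.07,0,0.0025],"twist":[0,0,0],"hand":0}]' 
python3 -c "
from h import *
plan((.6165,.011,.0388),-45)
im=robot.read_camera('side');cv2.imwrite('pics/c12.png',cv2.resize(im[130:230,200:330],None,fx=4,fy=4))"
```

```text
time: 29.3
tool_pos: [0.6149, 0.0118, 0.0497]
tool_rot: [-2.509, 1.567, 2.989]
contact_force: [-0.8, 0.1, -0.7]
opening: 0.0467
t 29.3 pos [0.6149 0.0118 0.0497] jaw -45.0 tool y yaw 45.0 q [-0.11  0.72  1.49  0.    0.94  0.68] F [-0.8  0.1 -0.7] open 0.0467
  -> shift [0.0109 0.0006 0.0017] twist [-0.    -0.003  0.002] rows 0.2
```

View pics/c12.png

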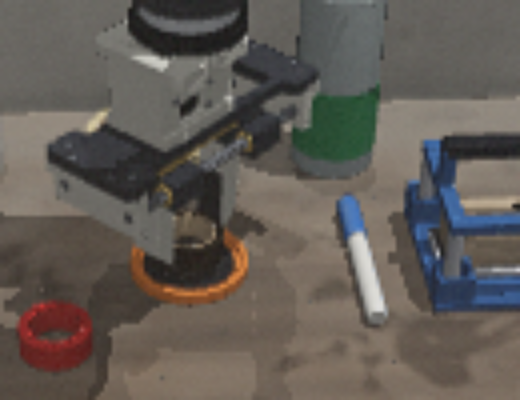

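The tape is level over the dish, tape at crop (190,255) and dish at (190,265), and clear of the can. I lower and release.

```bash
python3 -m creep '[{"translation":[0.005,0.0006,0.0017],"twist":[0,-0.003,0.002],"hand":0},{"translation":[0.01,0.0006,0.0017],"twist":[0,-0.003,0.002],"hand":0},{"translation":[0.011,0.0006,0.0017],"twist":[0,-0.003,0.002],"hand":0},{"translation":[0.011,0.0006,0.0017],"twist":[0,-0.003,0.002],"hand":0},{"translation":[0.011,0.0006,0.0017],"twist":[0,-0.003,0.002],"hand":0}]' 
python3 -m creep '[{"translation":[0,0,0],"twist":[0,0,0],"hand":75},{"translation":[0,0,0],"twist":[0,0,0],"hand":75},{"translation":[0,0,0],"twist":[0,0,0],"hand":75},{"translation":[0,0,0],"twist":[0,0,0],"hand":75},{"translation":[0,0,0],"twist":[0,0,0],"hand":75}]' 
python3 -m creep '[{"translation":[-0.02,0,0],"twist":[0,0,0],"hand":75},{"translation":[-0.05,0,0],"twist":[0,0,0],"hand":75},{"translation":[-0.09,0,0],"twist":[0,0,0],"hand":75},{"translation":[-0.13,0,0],"twist":[0,0,0],"hand":75},{"translation":[-0.16,0,0],"twist":[0,0,0],"hand":75}]' 
python3 -m creep '[{"translation":[0,-0.03,-0.04],"twist":[0,0,0],"hand":75},{"translation":[0,-0.06,-0.08],"twist":[0,0,0],"hand":75},{"translation":[0,-0.1,-0.1],"twist":[0,0,0],"hand":75},{"translation":[0,-0.12,-0.12],"twist":[0,0,0],"hand":75},{"translation":[0,-0.12,-0.12],"twist":[0,0,0],"hand":75}]' 
python3 -c "
from h import *
plan((.45,0,.2),-45)
im=robot.read_camera('top');cv2.imwrite('pics/t13.png',im);cv2.imwrite('pics/s13.png',robot.read_camera('side'))
cv2.imwrite('pics/c13.png',cv2.resize(im[110:280,95:405],None,fx=2.5,fy=2.5,interpolation=cv2.INTER_CUBIC))
"
```

```text
time: 29.85
tool_pos: [0.6176, 0.0108, 0.0401]
tool_rot: [0.622, 1.568, -0.164]
contact_force: [-0.7, 0.0, -0.2]
opening: 0.0469
time: 30.35
tool_pos: [0.6177, 0.0107, 0.0402]
tool_rot: [0.608, 1.568, -0.178]
contact_force: [0.5, 0.8, 0.4]
opening: 0.069
time: 30.85
tool_pos: [0.6176, 0.0108, 0.203]
tool_rot: [0.645, 1.565, -0.141]
contact_force: [0.6, -0.3, -0.2]
opening: 0.069
time: 31.35
tool_pos: [0.4446, 0.0111, 0.2023]
tool_rot: [0.63, 1.567, -0.156]
contact_force: [0.3, -0.3, 1.0]
opening: 0.0686
t 31.35 pos [0.4446 0.0111 0.2023] jaw -45.0 tool y yaw 45.0 q [-0.15  0.25  1.81 -0.    1.08  0.64] F [ 0.3 -0.3  1. ] open 0.0686
  -> shift [ 0.0023 -0.004   0.0117] twist [-0.001  0.003 -0.002] rows 0.3
```

View pics/c13.png

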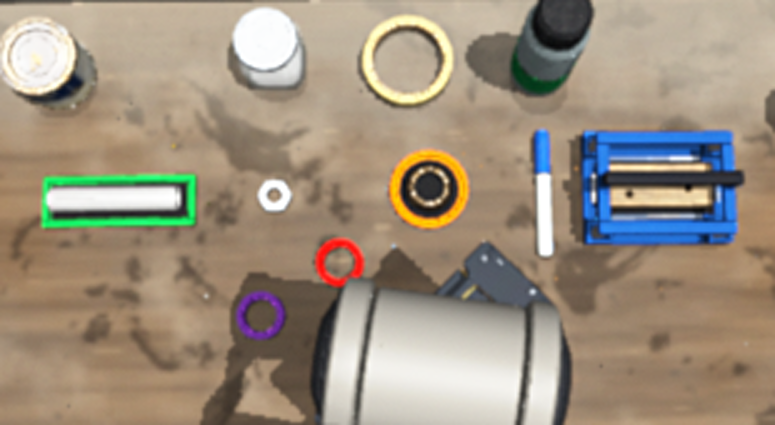

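The picture shows the tape centred in the dish (429,187), the tube in the tray (115,200), the frame over the block (660,187), and the marker, nut and can in place. One numeric check follows, then I hand in.

```bash
python3 - <<'E'
from h import *
im=cv2.imread("pics/t13.png");a0=cv2.imread("pics/top0.png")
c,_=blob(im,(112,180,176,202),lambda h,s,v:(s<40)&(v>110));print("tube",rect("top",c,.0175),"tray 608,333")
k=cv2.imread("pics/t13.png")
c,_=blob(im,(320,155,395,212),lambda h,s,v:(h>100)&(h<120)&(s>140)&(v>120),1);print("frame bbox",cv2.boundingRect(c))
c,_=blob(im,(335,170,396,192),lambda h,s,v:(v<70)&(s<120),1);b=rect("top",c,.103);print("bar",b,"base 613,-223")
for t,box in(("marker",(300,155,324,218)),("nut",(195,178,214,198)),("can",(296,100,335,152))):
    x0,y0,x1,y1=box;d=cv2.absdiff(im,a0)[y0:y1,x0:x1].max(2);print(t,"changed px",int((d>60).sum()))
# tape dark blob vs dish in the side view
s=cv2.imread("pics/s13.png");cv2.imwrite("pics/c14.png",np.hstack([cv2.resize(s[175:225,85:185],None,fx=4,fy=4),cv2.resize(s[175:225,205:305],None,fx=4,fy=4)]))
E
```

```text
tube (array([610.4, 335.8, 136.8,  25.6]), np.float64(-89.2)) tray 608,333
frame bbox (328, 163, 62, 45)
bar (array([ 604.7, -220.1,  131.6,   26.5]), np.float64(89.3)) base 613,-223
marker changed px 21
nut changed px 0
can changed px 0
```

```bash
python3 -c "
from cell import robot
print(robot.hand_in())"
```

```text
the job is handed in; nothing more can be done
None
```

I put everything away and handed the job in at about 31 s of the 102 s. The hand-in gives no verdict, so what follows is from my own checks. The tube went into the tray first, then the block into the nest, the top frame over it, and the tape into the dish. Everything was let go, and the arm ended about 0.2 m up, clear of it all.

**What the last checks showed**
- **Block:** it lay about 1–2 mm from the base centre before the frame went on.
- **Top frame:** the feet entered all four sockets without resistance, and I felt the bottom at the expected height (tool at 0.104 m). The side picture shows it level in the sockets.
- **Tube:** it lies about 3–4 mm from the tray centre and about 1° off in angle.
- **Tape:** it looks centred in the dish in the top view. I did not measure its final position or height.
- **Bystanders:** the pictures show no change at the nut or the can. At the marker 21 pixels changed, which I took to be the frame's shadow; I did not check it further.

**What failed or disagreed**
- My first try at the tube closed on nothing because I lifted before the slow fingers had shut. The tube did not move, and the second try held.
- The two cameras differed by 2–3 mm on where to put the frame, so I aimed between them.
- My last measurement of the frame's carrying bar was unusable because dark nest floor got into the mask. It read 8 mm off in x with an impossible width, so I relied on the side picture and the seating height.
- The last close crop, of the tube and tape from the side, could not be viewed because the 16-picture limit was reached.

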